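# Load a circuit board onto a tester's guide pins and shut the cover

### The job

Load the green circuit board into the sloping board tester: hang it by its two holes on the two steel guide pins, white connector towards the lower edge, and set it down gently so that it lies flat on the deck. Once the board lies there by itself, slide the clear cover all the way down over it by its orange handle, then let go. Leave the other things on the bench where they are.

Things in the scene. Friction and masses are not known exactly. Their poses are not given: they have to be found in the camera images.
- uut_grip (a point): middle of the bare aluminium finned heat sink in the board's centre, 25 mm above the board's underside. The heat sink is 50 mm along x, 28 mm along y, from 4 to 46 mm above the underside; grip its two flat y sides (40 mm of low board beside each). Axes: z is the board's normal (parts side), x points to the edge with the two holes, away from the white connector
- uut: the green circuit board, 100 (x) x 150 (y) mm, 4 mm thick, about 0.32 kg; origin under its centre, axes as uut_grip. It starts flat on the bench, parts up, left or right of the tester. A white connector 12 mm high lies along the edge opposite the holes; two black capacitors (20 mm high, y = +62 mm) and a yellow block (18 mm high, y = -62 mm) stand near the ends
- hole_far (a point): the round hole of the board, 10 mm wide, at half the board's thickness, 38 mm in x and +60 mm in y from the heat sink's centre (12 mm from the edge); it goes on pin_far. Its axes are the board's
- hole_near (a point): the oblong hole of the board, 10 mm along x and 13 mm along y, at half the board's thickness, 38 mm in x and -60 mm in y from the heat sink's centre; it goes on pin_near. Its axes are the board's
- deck: black floor of the tester's bay, sloping 30 degrees down to the robot's left; origin under the centre of a loaded board. Axes: z = deck's normal, x up the slope, y along the pins' line. A loaded board's axes are parallel to these, its uut_grip at x = 0, y = 0, z = 25 mm. Bay: 124 mm along the slope, 170 wide, about 52 deep, open on top while the cover is open
- tester: the board tester: a white console 194 mm wide and about 280 mm from its low front to its high back (240 mm high), standing crosswise with its front to the robot's left, fixed to the bench; its place varies by some centimetres and its heading by 13 degrees either way. Origin under its middle, z up, x towards its high back, which lies to the robot's right
- pin_far (a point): tip of the steel guide pin on the deck's +y side (farther from the robot): deck x = 38, y = +60, z = 20 mm. Pin 8 mm thick, at right angles to the deck, straight for 13 mm and then tapered to a 3 mm tip. Its axes are the deck's
- pin_near (a point): tip of the steel guide pin nearer the robot, the same kind: deck x = 38, y = -60, z = 20 mm. Its axes are the deck's
- cover (a joint): the tester's flat clear cover with aluminium ends (144 mm along the slope, 188 mm wide, its underside 55 mm above the deck), which slides up and down the slope in side rails: 0 = fully shut at its lower stop, covering the bay; grows up the slope to 0.160 m, fully open. It starts open at 0.140 to 0.160, stays where it is left and takes about 3 N to slide down, 7 N up
- cover_grip (a point): middle of the cover's orange pull bar, a round bar 12 mm thick and 110 mm long lying along the deck's y near the cover's lower edge, its centre 30 mm above the cover's upper face, with 80 mm free between its two posts. Axes parallel to the deck's; shut, it is at deck x = -62, y = 0, z = 89 mm
- meter: yellow hand-held multimeter, 170 x 82 x 45 mm, lying on the bench on the side of the tester where the board is not (origin under its centre); to be left alone
- driver: orange screwdriver, 140 mm long, lying crosswise on the bench between the robot and the tester (origin under its middle); to be left alone
- brush: black brush, 140 mm long, lying crosswise on the bench between the robot and the tester (origin under its middle); to be left alone
- tape: roll of amber tape, 84 mm across, 22 mm high, lying flat on the bench to the left of the tester (origin under its centre); to be left alone
- cleaner: white cleaner bottle, 52 mm across, 130 mm high, standing at the left (origin under its centre); to be left alone
- mug: blue mug, 76 mm across, 90 mm high, standing at the right (origin under its centre); to be left alone
Mind the look-alikes: they are no part of the job. Leave any brown look-alike of the uut alone.

How it is judged:
By the outcome, as a careful person would: the job done as asked, in the order asked, and still so for the second after the job is handed in, with the robot touching nothing.
It also fails if it takes over 69 s, if anything falls off the work surface, if the arm or the gripper's body presses on something with over 40 N, if the wrist force passes 120 N, or if a joint passes its speed limit or range.

### The arm

A 6-joint arm with a two-finger parallel gripper is mounted at the origin on the work surface. World frame = base frame: x ahead of the robot, y to its left, z up, the work surface at z = 0. Lengths are in m, angles in rad, forces in N, time in s.
With the tool pointing down it reaches from about 0.375 to 0.75 m from the base axis. Payload 9 kg.
Tool frame: the origin (TCP) lies at the very end of the fingers, on their centre line; the grasp point (between the pads) lies 19 mm behind it; z points along the fingers, y is the line along which they close (so a half turn about z gives the same grasp; the last joint's range is limited). The gripper opens to 85 mm and grips with 20 to 120 N. Pads are 22 mm wide; open, the fingers measure 114 mm over their backs; the gripper's body (76 mm by 85 mm) begins 54 mm behind the grasp point. The pads swing forward as they close: fully open they stand 13 mm farther back than shut.
Start: joints at [-1.457, 0.104, 0.097, 1.564, 0, 1.353], TCP at [0.195, -0.567, 0.199] pointing down, gripper open.
Joint ranges: [-2.99, 2.99], [-0.84, 1.86], [-1.1, 1.16], [-1.84, 2.11], [-1.51, 1.56], [-3.14, 3.14]. Speed limits (rad/s): [2.22, 2.22, 2.57, 3.14, 3.14, 3.14].

### API

Orientations are given as a unit quaternion [x, y, z, w].
In Python, from cell import manip, viewer gives the robot as it stands.
- The arm moves only by the tool step_arm, never from a script. Its argument "moves" is a list of rows, each a list of 6 numbers: the shift along the tool's x, y, z in m, then the turn, a rotation vector about the tool's x, y, z in degrees. A call has 1 to 8 rows; each row is the pose to reach, as a shift and turn from the pose commanded when the call began, along the tool's axes at that moment; what a row does not reach only later rows make up. A row lasts 1/8 s, in which the tool goes at most 62.5 mm and 10.7 degrees, less where a joint would pass 70% of its speed; a pose out of reach is approached as far as the arm can. A call with a gripper value outside its range is refused whole. "gripper" is the opening in per cent of the stroke, from 0 (shut) to 100 (fully open), set as the call begins (left out, the last holds). The fingers move at their own pace and stop on an object; the grip force is fixed at half the most. Time passes only in rows, so rows that repeat a pose let the fingers close. It gives the time, the measured TCP pose, the force, the opening and the grip force at its end, in the units of the state.
- manip.get_state(): the state, without advancing time (a new reading comes with each control period).
- viewer.snapshot(name): name is "scene" or "top"; returns a dict with "img" (384x512x3 uint8, red, green, blue), "vertical_fov" (degrees; the focal length in pixels is half the picture's height over the tangent of half this angle, whatever the lens; pixels are square), "cx", "cy" (the principal point, pixels), "R" (3x3) and "t" (3): a world point X has camera coordinates R X + t. Camera axes: x right, y down, z forward; pixel columns grow to the right and rows downward; lengths in m; the calibration is good to about 2 mm. A picture is of the moment at which its call begins. There is no depth.
- manip.job_done(): hands the job in; it is judged then, once.
The state is a dict: "time": time; "joint_positions": joint angles; "joint_vel": joint speeds; "tau": joint torques, N m; "tool_pos": TCP position; "tcp_rot": TCP orientation; "force": force on the tool from outside, world axes, zero at the start; "moment": the same for the moment, N m; "grip_width": opening from 0.0 (shut) to 1.0 (fully open); "grasp_force": force on a finger pad.
Only numpy, scipy, OpenCV 4.12 (cv2) and the standard library are available. Lean on these libraries where they do the work, as an engineer would, in place of code of your own. Each camera call takes 0.05 s, during which the arm holds its last target. There are 200 camera calls.

## Working session

There is one attempt and no reset: what is moved stays moved. The work goes in short steps, Python scripts to look and compute and a tool call to move; the robot and the scene stay as the last step left them, time stands still between calls to the robot, and variables do not carry over. Pictures are saved under pics/ and viewed, at most 10 in all, crops included, and the job is handed in when it is done.

Besides the shell and the picture viewer there is one more tool, called after ">>>" as name([rows], argument=value, ...), one row to a line, values as JSON. step_arm: Moves the arm, as the interface text tells. Its arguments: {"type":"object","properties":{"moves":{"type":"array"},"gripper":{"type":"number"}},"required":["moves"]}

```bash
ls; mkdir -p pics
cat > h.py <<'E'
import numpy as np, cv2
from scipy.spatial.transform import Rotation as Ro
from cell import manip, viewer
def snap(n,save=None):
    s=viewer.snapshot(n); s['f']=s['img'].shape[0]/2/np.tan(np.radians(s['vertical_fov'])/2)
    s['R']=np.array(s['R']);s['t']=np.array(s['t'])
    if save: cv2.imwrite('pics/'+save,cv2.cvtColor(np.array(s['img']),cv2.COLOR_RGB2BGR))
    return s
def ray(s,uv):
    d=np.array([(uv[0]-s['cx'])/s['f'],(uv[1]-s['cy'])/s['f'],1]); return -s['R'].T@s['t'], s['R'].T@d
def onz(s,uv,z):
    o,d=ray(s,uv); return o+d*(z-o[2])/d[2]
def proj(s,X):
    c=s['R']@np.asarray(X)+s['t']; return np.array([s['cx']+s['f']*c[0]/c[2],s['cy']+s['f']*c[1]/c[2]])
def tri(s1,p1,s2,p2):
    o1,d1=ray(s1,p1);o2,d2=ray(s2,p2)
    k=np.linalg.lstsq(np.c_[d1,-d2],o2-o1,rcond=None)[0]
    a,b=o1+k[0]*d1,o2+k[1]*d2; return (a+b)/2,np.linalg.norm(a-b)
E
python3 - <<'E'
from h import *
for n in('scene','top'):
    s=snap(n,n+'0.png'); print(n,s['f'],s['cx'],s['cy'],-s['R'].T@s['t'],s['R'].round(3).tolist())
a=cv2.imread('pics/scene0.png');b=cv2.imread('pics/top0.png')
print(manip.get_state())
E
```

```text
pics
scene 465.5317191243612 267.46411947340306 195.41608795189205 [ 1.14810906 -0.64133285  1.28352072] [[0.699, 0.715, -0.01], [0.564, -0.56, -0.607], [-0.44, 0.419, -0.794]]
top 413.4058640643314 253.44098902691354 188.11885927266613 [ 0.42841774 -0.00776439  1.24929154] [[-0.017, -1.0, 0.004], [-0.998, 0.017, -0.058], [0.058, -0.005, -0.998]]
{'time': 0.1, 'joint_positions': array([-1.45669474e+00,  1.04669015e-01,  9.65354449e-02,  1.56388880e+00,
        1.03407185e-05,  1.35309595e+00]), 'joint_vel': array([-1.77041136e-04, -1.64222022e-03,  3.22025713e-03,  2.17310809e-08,
        4.94076150e-04, -5.84782312e-04]), 'tau': array([ 7.16196431e-03, -5.58210826e+01,  5.04718959e+01,  1.30455504e-02,
       -1.19160009e-04, -8.50375077e-07]), 'tool_pos': array([ 0.19542115, -0.56692663,  0.19867649]), 'tcp_rot': array([ 9.86269782e-01,  1.65140976e-01,  3.69034006e-05, -6.11932189e-04]), 'force': array([0.17066928, 0.6699256 , 0.65895828]), 'moment': array([-0.00757257,  0.02789157, -0.00580114]), 'grasp_force': 0.0, 'grip_width': 1.0005078873324322}
```

View pics/scene0.png

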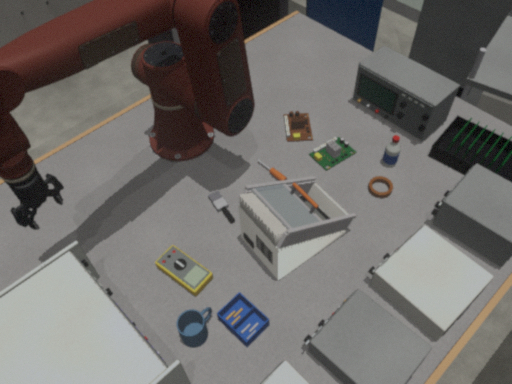

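View pics/top0.png

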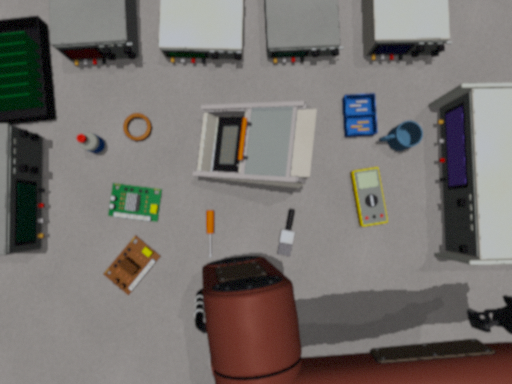

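The scene view shows the tester near (290,220) and the green board near (332,152). In the top view the tester is near (255,145), the green board near (135,202), and the brown look-alike near (132,264). I'll zoom in on the top view next.

Run:
```python
import cv2,numpy as np
b=cv2.imread('pics/top0.png');a=cv2.imread('pics/scene0.png')
z=lambda i,x,y,w,h,k:cv2.resize(i[y:y+h,x:x+w],None,fx=k,fy=k,interpolation=cv2.INTER_CUBIC)
t=z(b,190,92,133,100,6); cv2.imwrite('pics/c1.png',t)
p=z(b,100,176,66,52,6);q=z(a,303,130,60,45,6)
r=z(a,235,170,120,105,4)
c=np.zeros((600,800,3),np.uint8);c[:312,:396]=p;c[320:590,:360]=q; c[:420,400:800]=r[:420,:400]
cv2.imwrite('pics/c2.png',c)
```

```text
(no output)
```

View pics/c1.png

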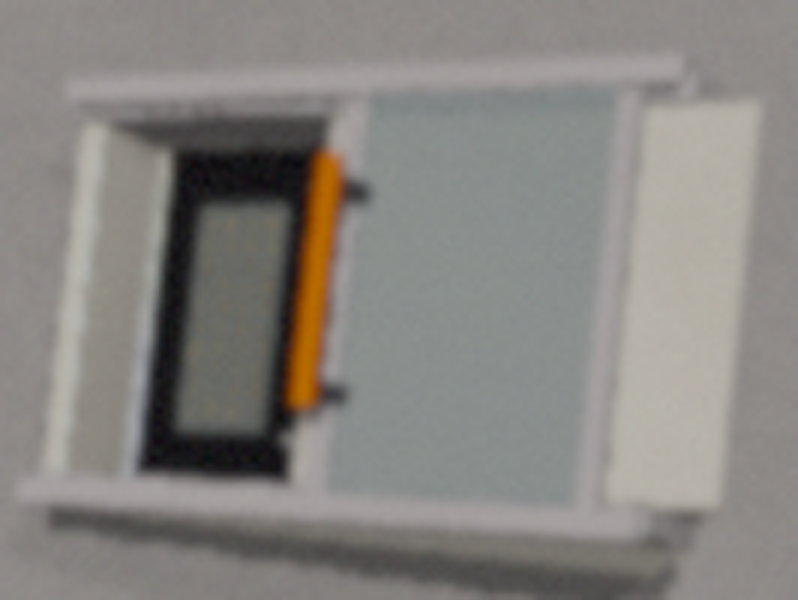

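View pics/c2.png

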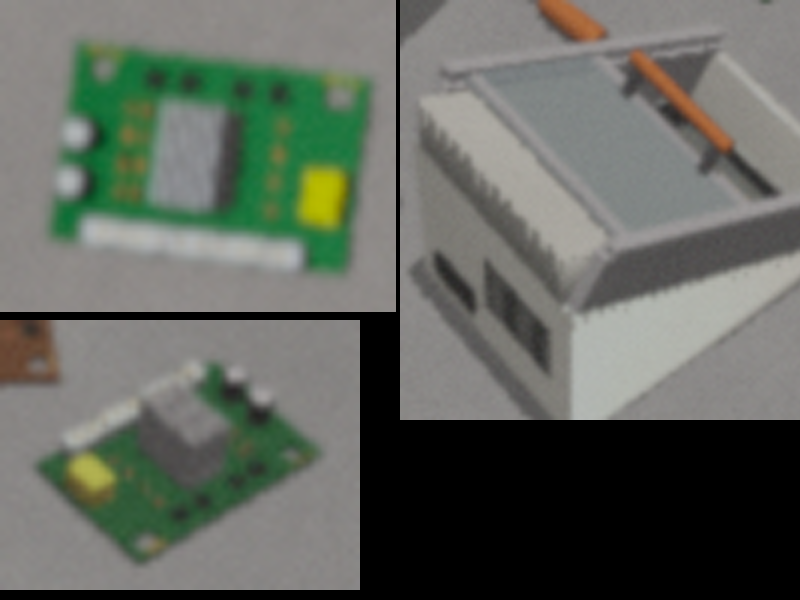

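The top crop shows the bay, with the orange bar running from (327,155) to (300,405) and the deck's lower edge from (172,150) to (140,470). The board has its holes towards world +x, its white connector towards the robot and its caps on the left. I'll measure both and look for the pins in brightened crops.

```bash
cat > m.py <<'E'
from h import *
S=snap('scene');T=snap('top')
def mask(s,lo,hi,box):
    m=cv2.inRange(cv2.cvtColor(np.array(s['img']),cv2.COLOR_RGB2HSV),lo,hi);k=np.zeros_like(m);x,y,w,h=box;k[y:y+h,x:x+w]=m[y:y+h,x:x+w];return k
def rect(m):
    m=cv2.morphologyEx(m,cv2.MORPH_CLOSE,np.ones((7,7)))
    c=max(cv2.findContours(m,cv2.RETR_EXTERNAL,cv2.CHAIN_APPROX_NONE)[0],key=cv2.contourArea);return cv2.minAreaRect(c),c
print('board')
for s,b in((T,(100,176,66,52)),(S,(305,132,55,40))):
    r,c=rect(mask(s,(40,80,30),(85,255,255),b))
    h=cv2.convexHull(c); q=cv2.approxPolyDP(h,5,True)[:,0]
    P=np.array([onz(s,p,.004) for p in q.astype(float)]); print(q.tolist(),P.round(4).tolist(),P.mean(0).round(4))
    if s is T:
        B=np.array([onz(s,p,.004)for p in cv2.boxPoints(r)]);print('rect',B.round(4).tolist(),B.mean(0))
print('handle')
E=[]
for s,b in((T,(190,92,133,100)),(S,(290,170,60,55))):
    m=mask(s,(5,150,80),(20,255,255),b);n,l,st,_=cv2.connectedComponentsWithStats(m)
    for i in range(1,n):
        if st[i,4]>25:
            r=cv2.minAreaRect(np.argwhere(l==i)[:,::-1].astype(np.float32));bp=cv2.boxPoints(r)
            o=np.argsort(r[1]); 
            d=[(bp[0]+bp[1])/2,(bp[2]+bp[3])/2] if np.linalg.norm(bp[0]-bp[1])<np.linalg.norm(bp[1]-bp[2]) else [(bp[1]+bp[2])/2,(bp[3]+bp[0])/2]
            print(st[i].tolist(),r,np.array(d).round(1).tolist())
g=lambda i:(255*(i/255.)**.5).astype(np.uint8)
z=lambda s,x,y,w,h,k:cv2.cvtColor(g(cv2.resize(np.array(s['img'])[y:y+h,x:x+w],None,fx=k,fy=k,interpolation=cv2.INTER_CUBIC)),cv2.COLOR_RGB2BGR)
c=np.zeros((600,800,3),np.uint8)
c[:600,:400]=z(T,205,106,50,75,8);c[:520,405:800]=z(S,291,171,49,65,8)[:, :395][:520]
cv2.imwrite('pics/c3.png',c)
E
python3 m.py
```

```text
board
[[113, 184], [159, 189], [157, 219], [110, 215]] [[0.5207, 0.4098, 0.004], [0.5032, 0.2713, 0.004], [0.4131, 0.2776, 0.004], [0.4275, 0.4185, 0.004]] [0.4661 0.3443 0.004 ]
rect [[0.4282, 0.4233, 0.004], [0.5243, 0.4116, 0.004], [0.5035, 0.2648, 0.004], [0.4075, 0.2772, 0.004]] [0.46586224 0.34423642 0.004     ]
[[354, 152], [324, 167], [310, 154], [338, 138]] [[0.5207, 0.4035, 0.004], [0.491, 0.2693, 0.004], [0.4122, 0.2803, 0.004], [0.4318, 0.4167, 0.004]] [0.4639 0.3424 0.004 ]
handle
[238, 117, 9, 43, 209] ((241.76922607421875, 138.1538543701172), (5.234414577484131, 42.296478271484375), 6.911227226257324) [[244.3000030517578, 117.19999694824219], [239.1999969482422, 159.10000610351562]]
[293, 184, 24, 23, 78] ((304.7500305175781, 194.75), (31.819805145263672, 2.8284268379211426), 45.0) [[293.5, 183.5], [316.0, 206.0]]Traceback (most recent call last):
  File "m.py", line 28, in <module>
    c[:600,:400]=z(T,205,106,50,75,8);c[:520,405:800]=z(S,291,171,49,65,8)[:, :395][:520]
                                      ~^^^^^^^^^^^^^^
ValueError: could not broadcast input array from shape (520,392,3) into shape (520,395,3)
```

```bash
sed -i 's/\[:, :395\]\[:520\]//; s/405:800\]/405:797]/' m.py; python3 m.py >/dev/null
```

```text
(no output)
```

View pics/c3.png

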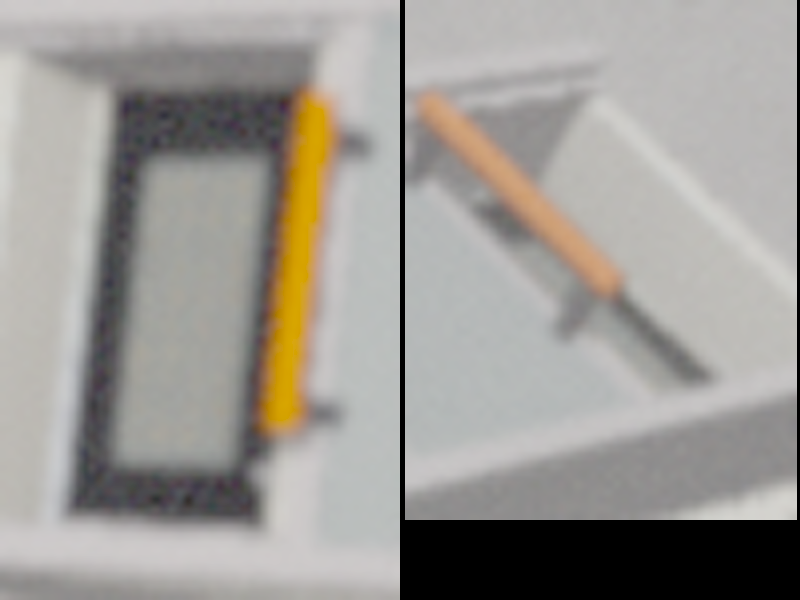

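The near pin's tip shows just below the bar's near end, at crop (262,460), which is top px (237.7,163.5). The deck's lower edge runs from (118,95) to (70,515) in the crop. Next is the tester pose from these.

```bash
cat > t.py <<'E'
from h import *
S=snap('scene');T=snap('top')
cv=lambda c,x0,y0,k:np.array([(c[0]+.5)/k-.5+x0,(c[1]+.5)/k-.5+y0])
# heading from lines
C1=lambda c:cv(c,190,92,6);C3=lambda c:cv(c,205,106,8);D3=lambda c:cv((c[0]-405,c[1]),291,171,8)
from scipy.optimize import brentq
def head(s,a,b,kind):
    N=np.cross(ray(s,a)[1],ray(s,b)[1])
    f=(lambda p:N@[np.cos(p)*.866,np.sin(p)*.866,.5]) if kind=='x' else (lambda p:N@[-np.sin(p),np.cos(p),0])
    return np.degrees(brentq(f,np.radians(-90-25),np.radians(-90+25)))
for n,s,a,b,k in [('railtop',T,C1((70,82)),C1((680,55)),'x'),('railbot',T,C1((25,500)),C1((640,535)),'x'),('back',T,C1((760,100)),C1((720,508)),'y'),
  ('cov',T,C1((625,90)),C1((588,505)),'y'),('front',T,C1((85,125)),C1((45,470)),'y'),('deck',T,C3((118,95)),C3((70,515)),'y'),('handle',T,[244.3,117.2],[239.2,159.1],'y'),
  ('pad',T,C3((145,160)),C3((110,465)),'y'),('padr',T,C3((268,160)),C3((240,465)),'y'),
  ('handleS',S,D3((428,97)),D3((612,290)),'y')]:
    print(n,round(head(s,a,b,k),2))
h1,e1=tri(T,[244.3,117.2],S,D3((612,290)) if 0 else D3((612,290)))
A=tri(T,[244.3,116.9],S,D3((612,290)));B=tri(T,[239.2,159.4],S,D3((428,97)));M=tri(T,[241.77,138.15],S,D3((520,193.5)))
print(A,B,M)
E
python3 t.py
```

```text
railtop -97.23
railbot -96.95
back -97.0
cov -96.32
front -97.1
deck -97.14
handle -97.76
pad -97.2
padr -96.04
handleS -99.24
(array([0.67402912, 0.00679302, 0.19230433]), np.float64(0.003028345622367234)) (array([0.56463432, 0.02277123, 0.1930215 ]), np.float64(5.3935670747050775e-05)) (array([0.61961231, 0.01504643, 0.19142624]), np.float64(0.0007814087004687037))
```

```bash
cat >> t.py <<'E'
print('---')
psi=np.radians(-97.1);u=np.array([np.cos(psi),np.sin(psi),0])
dx=.8660*u+[0,0,.5];dy=np.array([-np.sin(psi),np.cos(psi),0]);dn=np.cross(dx,dy);D=np.c_[dx,dy,dn]
def ond(s,uv,z,O):
    o,d=ray(s,uv);k=(z-dn@(o-O))/(dn@d);return (D.T@(o+k*d-O)*1e3).round(1)
if __name__=='__main__':
  O=M[0]-dn*.089-dx*(.150-.062)
  print('O',O)
  for n,s,p,z in [('dl far',T,C3((118,95)),0),('dl near',T,C3((70,515)),0),('dl near S',S,D3((712,378)),0),('near pin',T,C3((262,460)),.02),
   ('pad tl',T,C3((145,160)),0),('pad bl',T,C3((110,465)),0),('pad tr',T,C3((268,160)),0),('pad br',T,C3((240,465)),0),
   ('decktop rightfar',T,C3((295,92)),0),('deck rightnear',T,C3((258,520)),0),
   ('coverlow far',T,C1((335,110)),.06),('coverlow near',T,C1((292,480)),.06),('coverhigh far',T,C1((637,95)),.06),('coverhigh near',T,C1((605,508)),.06),
   ('rail far L',T,C1((68,85)),.06),('rail near L',T,C1((20,490)),.06)]:
    print(n,ond(s,p,z,O))
E
python3 t.py | sed '1,/---/d'
```

```text
O [0.62353147 0.04651129 0.07035224]
dl far [-55.1  80.7   0. ]
dl near [-55.3 -75.8  -0. ]
dl near S [-56.4  36.4   0. ]
near pin [ 38.  -55.5  20. ]
pad tl [-39.8  56.1   0. ]
pad bl [-40.  -56.8   0. ]
pad tr [13.7 55.5  0. ]
pad br [ 16.1 -54.9   0. ]
decktop rightfar [21.9 80.1  0. ]
deck rightnear [ 26.2 -74.2  -0. ]
coverlow far [70.8 83.  60. ]
coverlow near [ 69.6 -83.6  60. ]
coverhigh far [217.9  84.6  60. ]
coverhigh near [222.6 -88.6  60. ]
rail far L [-80.5 100.   60. ]
rail near L [-81. -95.  60.]
```

Image features fix the heading (-97.1°) and deck y to about 1 mm. Deck x stays uncertain because the cover's opening is unknown. I'll grip the bar first and feel the upper stop, where q = 0.160, which fixes deck x accurately.

```bash
cat > g.py <<'E'
import sys
from h import *
psi=np.radians(-97.1);u=np.array([np.cos(psi),np.sin(psi),0])
dx=.8660*u+[0,0,.5];dy=np.array([-np.sin(psi),np.cos(psi),0]);dn=np.cross(dx,dy);D=np.c_[dx,dy,dn]
def mk(z,x): 
    z=z/np.linalg.norm(z);x=x-z*(x@z);x/=np.linalg.norm(x);return np.c_[x,np.cross(z,x),z]
def rel(p,R,p0=None,R0=None):
    st=manip.get_state()
    if p0 is None: p0=st['tool_pos'];R0=Ro.from_quat(st['tcp_rot']).as_matrix()
    print('row',[*(R0.T@(np.array(p)-p0)).round(4),*np.degrees(Ro.from_matrix(R0.T@R).as_rotvec()).round(2)])
    return p,R
RC=mk(-dn,-dy)   # cover grip
RL=mk(-dn,-dx)   # loading: tool x = -deck x, tool y = deck y?
E
python3 - <<'E'
from g import *
M=np.array([.6196,.0150,.1914])
s=manip.get_state();R0=Ro.from_quat(s['tcp_rot']).as_matrix();p0=s['tool_pos']
p1=np.array([.28,-.40,.42]);p,R=rel(p1,R0)
rel(M+dn*.14,RC,p1,R0)
rel(M-dn*.015,RC,M+dn*.14,RC)
print(RL@[0,1,0],dy)
E
```

```text
row [np.float64(0.1344), np.float64(-0.1306), np.float64(-0.2206), np.float64(0.0), np.float64(0.0), np.float64(0.0)]
row [np.float64(0.4871), np.float64(-0.3446), np.float64(0.1073), np.float64(9.27), np.float64(-39.99), np.float64(-149.25)]
row [np.float64(-0.0), np.float64(-0.0), np.float64(0.155), np.float64(0.0), np.float64(0.0), np.float64(0.0)]
[ 0.99233194 -0.12360148  0.        ] [ 0.99233194 -0.12360148  0.        ]
```

>>> step_arm([
  [0.134,-0.131,-0.22,0,0,0],
  [0.134,-0.131,-0.22,0,0,0],
  [0.134,-0.131,-0.22,0,0,0],
  [0.134,-0.131,-0.22,0,0,0],
  [0.134,-0.131,-0.22,0,0,0],
  [0.134,-0.131,-0.22,0,0,0],
], gripper=100)

```text
time: 1.25
tool_pos: [0.2804, -0.3992, 0.4225]
tcp_rot: [0.986, 0.166, 0.001, 0.003]
force: [-0.1, 0.5, -1.4]
grip_width: 1.0
grasp_force: 0.0
```

>>> step_arm([
  [0.06,-0.04,0.01,0.6,-2.7,-10],
  [0.12,-0.08,0.02,1.2,-5.3,-20],
  [0.18,-0.12,0.03,1.9,-8,-30],
  [0.24,-0.16,0.04,2.5,-10.7,-40],
  [0.3,-0.21,0.05,3.1,-13.3,-50],
  [0.36,-0.25,0.06,3.7,-16,-60],
  [0.42,-0.29,0.07,4.3,-18.7,-70],
  [0.487,-0.345,0.09,5,-21.4,-80],
])

```text
time: 2.25
tool_pos: [0.5717, 0.0013, 0.3466]
tcp_rot: [0.631, 0.755, -0.176, -0.012]
force: [1.3, -1.1, 1.2]
grip_width: 1.002
grasp_force: 0.0
```

Run:
```python
from g import *
M=np.array([.6196,.0150,.1914])
s=manip.get_state();print(s['time'],s['tool_pos'],s['joint_positions'].round(2))
rel(M+dn*.14,RC)
```

```text
2.25 [0.57168501 0.00131059 0.34664326] [-0.07  0.51  0.8   2.1  -0.27  1.36]
row [np.float64(0.0751), np.float64(0.075), np.float64(-0.0026), np.float64(4.25), np.float64(-18.55), np.float64(-68.93)]
```

>>> step_arm([
  [0.02,0.02,-0.02,0.6,-2.6,-10],
  [0.04,0.04,-0.02,1.2,-5.2,-20],
  [0.06,0.06,-0.01,1.8,-8,-30],
  [0.075,0.075,-0.003,2.4,-11,-40],
  [0.075,0.075,-0.003,3.1,-13.5,-50],
  [0.075,0.075,-0.003,3.7,-16,-60],
  [0.075,0.075,-0.003,4.25,-18.5,-69],
  [0.075,0.075,-0.003,4.25,-18.5,-69],
])

```text
time: 3.25
tool_pos: [0.6272, 0.083, 0.314]
tcp_rot: [0.062, 0.964, -0.258, -0.017]
force: [-0.6, 0.5, 0.5]
grip_width: 1.0
grasp_force: 0.0
```

Run:
```python
from g import *
M=np.array([.6196,.0150,.1914])
s=manip.get_state();print(s['time'],s['tool_pos'],s['joint_positions'].round(2))
rel(M+dn*.14,RC);rel(M-dn*.015,RC)
```

```text
3.25 [0.62717864 0.08296182 0.31401146] [ 0.18  0.55  0.76  1.95 -0.5   0.35]
row [np.float64(-0.0009), np.float64(0.0021), np.float64(0.0004), np.float64(0.05), np.float64(-0.13), np.float64(-0.26)]
row [np.float64(-0.0012), np.float64(0.002), np.float64(0.1554), np.float64(0.05), np.float64(-0.13), np.float64(-0.26)]
```

>>> step_arm([
  [0,0.002,0.04,0,0,0],
  [0,0.002,0.08,0,0,0],
  [0,0.002,0.11,0,0,0],
  [0,0.002,0.13,0,0,0],
  [0,0.002,0.145,0,0,0],
  [0,0.002,0.152,0,0,0],
  [0,0.002,0.152,0,0,0],
])

```text
time: 4.12
tool_pos: [0.6184, 0.0091, 0.1818]
tcp_rot: [0.063, 0.964, -0.258, -0.016]
force: [0.0, 0.8, 1.2]
grip_width: 1.001
grasp_force: 0.0
```

>>> step_arm([
  [0,0,0,0,0,0],
  [0,0,0,0,0,0],
  [0,0,0,0,0,0],
  [0,0,0,0,0,0],
  [0,0,0,0,0,0],
  [0,0,0,0,0,0],
], gripper=0)

```text
time: 4.88
tool_pos: [0.6185, 0.0096, 0.1823]
tcp_rot: [0.062, 0.964, -0.258, -0.016]
force: [0.2, 0.2, 0.8]
grip_width: 0.003
grasp_force: 0.0
```

Run:
```python
from g import *
s=manip.get_state();print(s['time'],s['tool_pos'],s['grip_width'],D.T@s['force'])
snap('top','g1.png');snap('scene','g2.png')
a=cv2.imread('pics/g1.png')[90:190,190:323];b=cv2.imread('pics/g2.png')[110:270,235:365]
c=np.zeros((480,800,3),np.uint8);c[:300,:399]=cv2.resize(a,None,fx=3,fy=3,interpolation=2);c[:480,405:795]=cv2.resize(b,None,fx=3,fy=3,interpolation=2)
cv2.imwrite('pics/g.png',c)
```

```text
4.875 [0.61851183 0.00959591 0.18232527] 0.0027319743710534873 [0.15245181 0.16820355 0.78681355]
```

View pics/g.png

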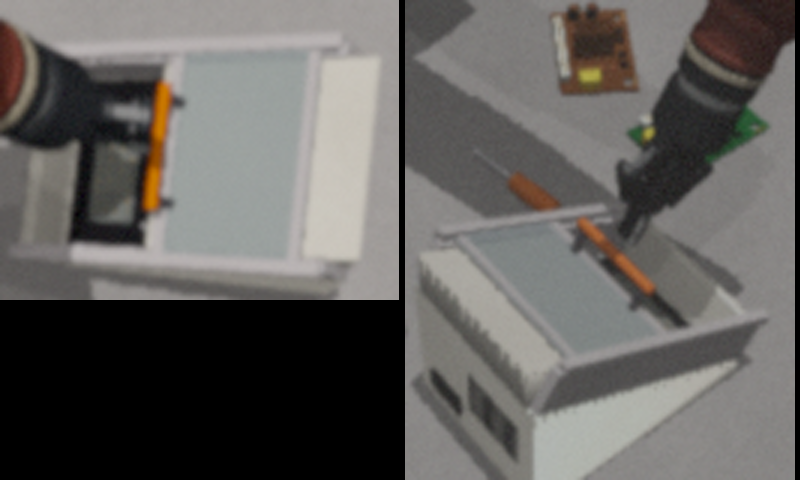

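The fingers closed on air. They sit on the low, left side of the bar, at about (150,110) in the left crop, and the bar hasn't moved. I'll check the projection of the known TCP against the picture.

Run:
```python
from g import *
s=manip.get_state();p=s['tool_pos'];R=Ro.from_quat(s['tcp_rot']).as_matrix()
T=snap('top');S=snap('scene');M=np.array([.6196,.0150,.1914])
for n,q in(('tcp',p),('back60',p-R[:,2]*.06),('M',M)):
    a,b=proj(T,q),proj(S,q);print(n,q.round(3),a.round(1),b.round(1),'crop',((a-[190,90])*3).round(),((b-[235,110])*3+[405,0]).round())
print(R.round(3),dn)
```

```text
tcp [0.619 0.01  0.182] [244.1 139.3] [303.4 197.4] crop [162. 148.] [610. 262.]
back60 [0.622 0.039 0.234] [231.7 134.3] [312.2 181.6] crop [125. 133.] [637. 215.]
M [0.62  0.015 0.191] [241.9 138.3] [305.1 194.7] crop [156. 145.] [615. 254.]
[[-0.992  0.112 -0.063]
 [ 0.128  0.859 -0.495]
 [-0.001 -0.499 -0.867]] [0.06180074 0.49616597 0.866     ]
```

Run:
```python
from g import *
s=manip.get_state();p=s['tool_pos'];R=Ro.from_quat(s['tcp_rot']).as_matrix()
c=np.zeros((560,800,3),np.uint8)
for i,(n,x0,y0) in enumerate((('top',205,104),('scene',280,160))):
    S=snap(n);k=8;im=cv2.cvtColor(S['img'],cv2.COLOR_RGB2BGR)[y0:y0+70,x0:x0+50]
    im=(255*(cv2.resize(im,None,fx=k,fy=k,interpolation=2)/255.)**.5).astype(np.uint8)
    f=lambda q:tuple(int(v) for v in (proj(S,q)-[x0,y0]+.5)*k)
    for a,b,col in((p,p-R[:,2]*.075,(0,255,0)),(p-R[:,1]*.02,p+R[:,1]*.02,(255,0,0)),(p-R[:,0]*.011,p+R[:,0]*.011,(0,0,255))): cv2.line(im,f(a),f(b),col,1)
    c[:,i*400:i*400+400]=im
cv2.imwrite('pics/z.png',c)
```

```text
(no output)
```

View pics/z.png

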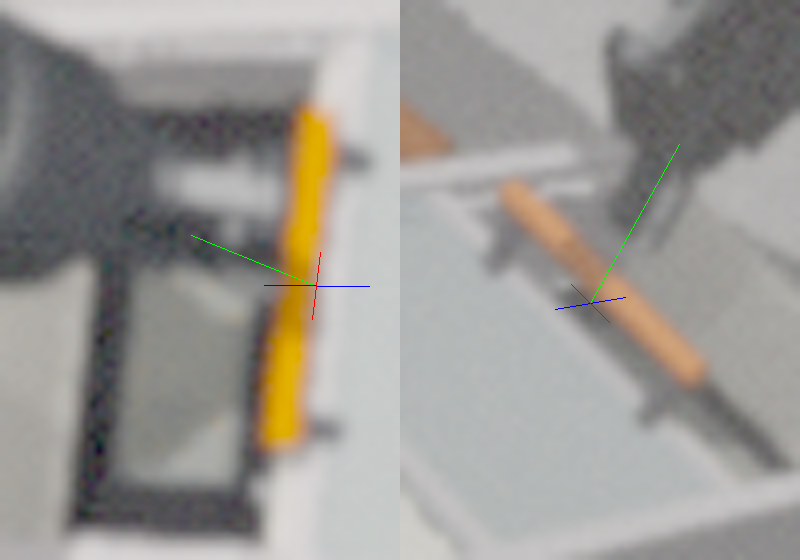

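Run:
```python
from g import *
s=manip.get_state();print(s['tool_pos'],s['joint_positions'],s['force'],s['time'])
T=snap('top');S=snap('scene')
for a in((285,240),(285,225),(280,187)):
  for b in((640,243),(625,235),(655,250)):
    P,e=tri(T,[205+a[0]/8-.5,104+a[1]/8-.5],S,[280+(b[0]-400)/8-.5,160+b[1]/8-.5]);print(a,b,P.round(3),round(e,4))
# where are motions: diff of first pictures vs now, large scale camera drift?
for n,f in(('top','top0'),('scene','scene0')):
    A=cv2.imread(f'pics/{f}.png',0).astype(np.float32);B=cv2.cvtColor(snap(n)['img'],cv2.COLOR_RGB2GRAY).astype(np.float32)
    for x,y,w,h in((20,120,160,180) if n=='top' else (340,20,170,200),(330,90,100,150) if n=='top' else (150,240,130,110),(190,92,133,100)if n=='top' else(235,170,120,105)):
        print(n,cv2.phaseCorrelate(A[y:y+h,x:x+w].copy(),B[y:y+h,x:x+w].copy()))
```

```text
[0.61851828 0.00953911 0.18233741] [ 0.07106513  0.34331917  0.25532269  1.59487894 -0.51125168  0.22909105] [ 0.90974224 -0.69961638  0.61838693] 5.175
(285, 240) (640, 243) [0.628 0.02  0.218] 0.0035
(285, 240) (625, 235) [0.626 0.018 0.222] 0.0015
(285, 240) (655, 250) [0.631 0.022 0.213] 0.0085
(285, 225) (640, 243) [0.631 0.019 0.222] 0.0005
(285, 225) (625, 235) [0.629 0.017 0.226] 0.0045
(285, 225) (655, 250) [0.634 0.021 0.218] 0.0055
(280, 187) (640, 243) [0.638 0.017 0.231] 0.0083
(280, 187) (625, 235) [0.636 0.015 0.236] 0.0132
(280, 187) (655, 250) [0.641 0.019 0.227] 0.0034
top ((-0.058728413646974786, -0.01877136427872017), 0.41759243342611524)
top ((-0.10171936470221254, -0.06247622663505581), 1.0231977792104086)
top ((0.579354818631046, -0.0348303527933993), 0.5383490642971462)
scene ((-0.04507665836578667, 0.003446466697752726), 0.7623247487280104)
scene ((0.4821511449850959, -0.0004053107946973), 1.01983060012629)
scene ((-0.03532135514388557, -0.1095645266734877), 0.7140492193492842)
```

Run:
```python
from g import *
p=np.array([.19542,-.56693,.19868]);R=Ro.from_quat([.98627,.16514,0,-.0006]).as_matrix()
c=np.zeros((560,800,3),np.uint8)
T=snap('top');S=snap('scene')
for i,(s,f,x0,y0) in enumerate(((T,'top0',462,285),(S,'scene0',0,160))):
    k=8;im=cv2.imread(f'pics/{f}.png')[y0:y0+70,x0:x0+50]
    im=(255*(cv2.resize(im,None,fx=k,fy=k,interpolation=2)/255.)**.5).astype(np.uint8)
    f=lambda q:tuple(int(v) for v in (proj(s,q)-[x0,y0]+.5)*k)
    for a,b,col in((p,p-R[:,2]*.075,(0,255,0)),(p-R[:,1]*.0425,p+R[:,1]*.0425,(255,0,0)),(p-R[:,0]*.011,p+R[:,0]*.011,(0,0,255)),
      (p-R[:,2]*.032-R[:,1]*.0425,p-R[:,2]*.032+R[:,1]*.0425,(255,255,0))): cv2.line(im,f(a),f(b),col,1)
    c[:,i*400:i*400+im.shape[1]]=im
cv2.imwrite('pics/z2.png',c)
```

```text
(no output)
```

View pics/z2.png

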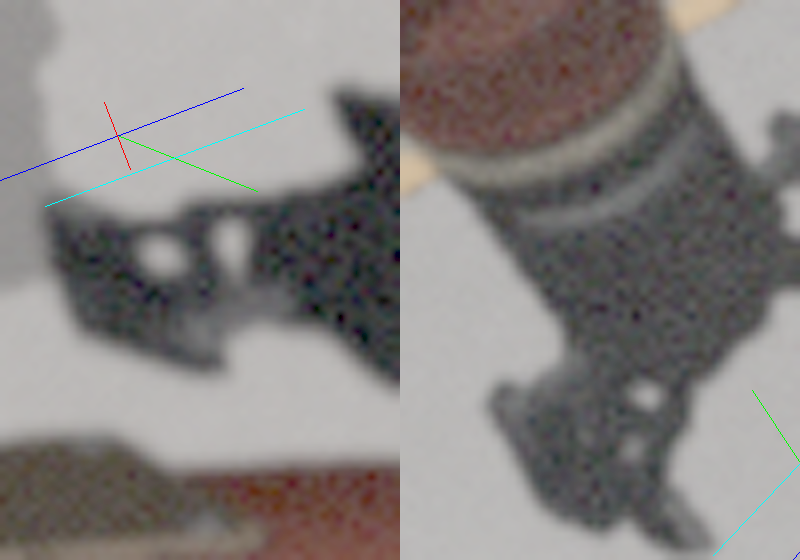

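The overlays at the start pose and here agree: the visible finger ends lie roughly 25 mm further back along the tool axis than the reported TCP. That explains why they closed above the bar. I'll open, go down 25 mm in small steps while watching the force, and try again.

>>> step_arm([
  [0,0,0,0,0,0],
  [0,0,0,0,0,0],
  [0,0,0,0,0,0],
  [0,0,0,0,0,0],
  [0,0,0.004,0,0,0],
  [0,0,0.008,0,0,0],
], gripper=100)

```text
time: 6.22
tool_pos: [0.618, 0.0054, 0.175]
tcp_rot: [0.062, 0.964, -0.258, -0.016]
force: [-0.1, -0.1, -0.3]
grip_width: 0.999
grasp_force: 0.0
```

>>> step_arm([
  [0,0,0.002,0,0,0],
  [0,0,0.004,0,0,0],
])

```text
time: 6.48
tool_pos: [0.6177, 0.0035, 0.1718]
tcp_rot: [0.062, 0.964, -0.258, -0.016]
force: [-0.4, 0.0, -0.4]
grip_width: 1.002
grasp_force: 0.0
```

>>> step_arm([
  [0,0,0.002,0,0,0],
  [0,0,0.004,0,0,0],
])

```text
time: 6.72
tool_pos: [0.6175, 0.0016, 0.1684]
tcp_rot: [0.062, 0.964, -0.258, -0.016]
force: [0.5, 0.3, 0.7]
grip_width: 1.003
grasp_force: 0.0
```

>>> step_arm([
  [0,0,0.002,0,0,0],
  [0,0,0.004,0,0,0],
  [0,0,0.006,0,0,0],
])

```text
time: 7.1
tool_pos: [0.6171, -0.0014, 0.1631]
tcp_rot: [0.062, 0.964, -0.258, -0.016]
force: [0.3, -0.1, 0.1]
grip_width: 1.003
grasp_force: 0.0
```

>>> step_arm([
  [0,0,0,0,0,0],
  [0,0,0,0,0,0],
  [0,0,0,0,0,0],
  [0,0,0,0,0,0],
  [0,0,0,0,0,0],
  [0,0,0,0,0,0],
], gripper=0)

```text
time: 7.85
tool_pos: [0.6172, -0.0011, 0.1635]
tcp_rot: [0.062, 0.964, -0.258, -0.016]
force: [-0.5, 2.3, 3.6]
grip_width: 0.101
grasp_force: 58.7
```

It holds the bar, but only by the very finger ends (opening 8.6 mm on a 12 mm bar). I'll go 16 mm deeper and re-grip.

>>> step_arm([
  [0,0,0,0,0,0],
  [0,0,0,0,0,0],
  [0,0,0,0,0,0],
  [0,0,0,0,0,0],
  [0,0,0.004,0,0,0],
  [0,0,0.008,0,0,0],
], gripper=100)

```text
time: 8.6
tool_pos: [0.6166, -0.0054, 0.156]
tcp_rot: [0.062, 0.964, -0.258, -0.016]
force: [-0.6, 0.3, 0.3]
grip_width: 1.0
grasp_force: 0.0
```

>>> step_arm([
  [0,0,0.002,0,0,0],
  [0,0,0.004,0,0,0],
])

```text
time: 8.85
tool_pos: [0.6163, -0.0074, 0.1527]
tcp_rot: [0.062, 0.964, -0.258, -0.016]
force: [0.3, 0.5, -0.3]
grip_width: 1.0
grasp_force: 0.0
```

>>> step_arm([
  [0,0,0.002,0,0,0],
  [0,0,0.004,0,0,0],
])

```text
time: 9.1
tool_pos: [0.6161, -0.0093, 0.1493]
tcp_rot: [0.062, 0.964, -0.258, -0.016]
force: [0.5, -0.2, -0.2]
grip_width: 1.003
grasp_force: 0.0
```

>>> step_arm([
  [0,0,0,0,0,0],
  [0,0,0,0,0,0],
  [0,0,0,0,0,0],
  [0,0,0,0,0,0],
  [0,0,0,0,0,0],
  [0,0,0,0,0,0],
], gripper=0)

```text
time: 9.85
tool_pos: [0.6162, -0.0092, 0.1496]
tcp_rot: [0.062, 0.964, -0.258, -0.016]
force: [-0.2, 1.7, 1.5]
grip_width: 0.117
grasp_force: 58.4
```

>>> step_arm([
  [0,-0.002,0,0,0,0],
  [0,-0.004,0,0,0,0],
])

```text
time: 10.1
tool_pos: [0.6159, -0.0115, 0.1509]
tcp_rot: [0.062, 0.964, -0.257, -0.016]
force: [1.9, 8.1, 0.0]
grip_width: 0.12
grasp_force: 58.8
```

>>> step_arm([
  [0,-0.002,0,0,0,0],
  [0,-0.004,0,0,0,0],
])

```text
time: 10.35
tool_pos: [0.6155, -0.0149, 0.1529]
tcp_rot: [0.062, 0.964, -0.257, -0.016]
force: [1.4, 8.2, -0.1]
grip_width: 0.116
grasp_force: 58.8
```

>>> step_arm([
  [0,-0.0015,0,0,0,0],
  [0,-0.003,0,0,0,0],
])

```text
time: 10.6
tool_pos: [0.6152, -0.0169, 0.154]
tcp_rot: [0.062, 0.965, -0.256, -0.016]
force: [3.0, 12.9, -3.4]
grip_width: 0.116
grasp_force: 59.0
```

>>> step_arm([
  [0,-0.001,0,0,0,0],
  [0,-0.0015,0,0,0,0],
  [0,-0.0015,0,0,0,0],
])

```text
time: 10.98
tool_pos: [0.6152, -0.0168, 0.154]
tcp_rot: [0.061, 0.965, -0.255, -0.015]
force: [5.0, 16.5, -4.6]
grip_width: 0.116
grasp_force: 59.0
```

Run:
```python
from g import *
s=manip.get_state();print(s['time'],s['tool_pos'],D.T@s['force'],s['grip_width'])
T=snap('top','h1.png');S=snap('scene','h2.png')
for s,b in((T,(190,92,133,100)),(S,(290,165,60,60))):
    x,y,w,h=b;m=cv2.inRange(cv2.cvtColor(np.array(s['img']),cv2.COLOR_RGB2HSV),(5,120,80),(20,255,255))[y:y+h,x:x+w];print(cv2.boundingRect(m))
```

```text
10.975 [ 0.61523421 -0.01680824  0.15401643] [-17.00830074   2.95450195   4.49310557] 0.11565428710914315
(0, 12, 60, 88)
(1, 18, 26, 26)
```

The upper stop is reached (17 N, no further motion), so the bar now marks deck x = 98 mm, and robot and vision agree in x. I'll find the finger's place along the bar numerically, from the gap it makes in the orange.

Run:
```python
from g import *
T=snap('top');S=snap('scene')
p=manip.get_state()['tool_pos'];R=Ro.from_quat(manip.get_state()['tcp_rot']).as_matrix()
for s,(x,y,w,h),f in((T,(225,105,35,65),0),(S,(280,165,60,60),1)):
    m=cv2.inRange(cv2.cvtColor(np.array(s['img']),cv2.COLOR_RGB2HSV),(5,110,60),(22,255,255))[y:y+h,x:x+w]
    for r in range(h):
        c=np.flatnonzero(m[r])
        if len(c):print(r+y,x+c.min(),x+c.max(),len(c),end=' | ')
    print()
    for d in(.035,.02,.05): print(d,'pred',proj(s,p+dn*d).round(1),proj(s,p+dn*d+dy*.02).round(1))
```

```text
118 246 248 3 | 119 245 249 5 | 120 245 249 5 | 121 245 249 5 | 122 245 249 5 | 123 245 249 5 | 124 245 249 5 | 125 245 249 5 | 126 245 249 5 | 127 244 248 5 | 128 245 245 1 | 141 243 245 3 | 142 242 246 5 | 143 242 246 5 | 144 242 246 5 | 145 241 246 6 | 146 241 246 6 | 147 241 246 6 | 148 241 246 6 | 149 241 245 5 | 150 241 245 5 | 151 241 245 5 | 152 241 245 5 | 153 241 245 5 | 154 240 245 6 | 155 240 245 6 | 156 241 245 5 | 157 241 245 5 | 158 241 245 5 | 159 242 244 3 | 
0.035 pred [247.6 139.5] [248.4 131.9]
0.02 pred [250.4 140.7] [251.3 133.2]
0.05 pred [244.6 138.3] [245.4 130.6]
173 280 280 1 | 174 280 281 2 | 175 280 282 3 | 176 280 284 5 | 177 280 285 6 | 178 280 285 6 | 179 280 282 3 | 183 291 293 3 | 184 291 294 4 | 185 291 294 4 | 186 292 297 6 | 187 293 298 6 | 188 293 299 7 | 189 294 300 7 | 190 296 300 5 | 191 297 300 4 | 192 298 299 2 | 196 306 307 2 | 197 305 308 4 | 198 305 309 5 | 199 305 309 5 | 200 305 311 7 | 201 306 312 7 | 202 307 313 7 | 203 308 314 7 | 204 309 315 7 | 205 310 315 6 | 206 312 316 5 | 207 313 315 3 | 208 314 314 1 | 
0.035 pred [301.  198.5] [305.4 202.8]
0.02 pred [298.9 202.4] [303.2 206.7]
0.05 pred [303.2 194.6] [307.6 198.9]
```

>>> step_arm([
  [0,0.0035,0,0,0,0],
  [0,0.0035,0,0,0,0],
  [0,0.0035,0,0,0,0],
  [0,0.0035,0,0,0,0],
  [0,0.0035,-0.03,0,0,0],
  [0,0.0035,-0.08,0,0,0],
  [0,0.0035,-0.14,0,0,0],
  [0,0.0035,-0.17,0,0,0],
], gripper=100)

```text
time: 12.18
tool_pos: [0.6263, 0.0683, 0.3045]
tcp_rot: [0.062, 0.964, -0.257, -0.014]
force: [0.8, -0.1, -0.0]
grip_width: 0.998
grasp_force: 0.0
```

Run:
```python
from g import *
s=manip.get_state();print(s['time'],s['tool_pos'])
b=np.radians(-7.8);RG=mk(np.array([0,0,-1.]),-np.array([np.cos(b),np.sin(b),0]))
rel([.466,.344,.20],RG)
```

```text
12.175 [0.62625263 0.06831877 0.30451862]
row [np.float64(0.1945), np.float64(0.271), np.float64(-0.0363), np.float64(-29.88), np.float64(0.41), np.float64(0.41)]
```

>>> step_arm([
  [0.03,0.04,-0.02,0,0,0],
  [0.065,0.08,-0.02,-8,0,0],
  [0.1,0.13,-0.025,-15,0,0],
  [0.14,0.18,-0.03,-22,0.4,0.4],
  [0.17,0.23,-0.034,-29.9,0.4,0.4],
  [0.1945,0.271,-0.036,-29.9,0.4,0.4],
  [0.1945,0.271,-0.036,-29.9,0.4,0.4],
  [0.1945,0.271,-0.036,-29.9,0.4,0.4],
])

```text
time: 13.18
tool_pos: [0.4658, 0.3424, 0.1974]
tcp_rot: [0.068, 0.998, -0.0, -0.001]
force: [-0.1, -0.3, 0.5]
grip_width: 0.997
grasp_force: 0.0
```

Run:
```python
from g import *
s=manip.get_state();print(s['time'],s['tool_pos'],s['joint_positions'].round(3));p=s['tool_pos'];R=Ro.from_quat(s['tcp_rot']).as_matrix()
b=np.radians(-7.8);RG=mk(np.array([0,0,-1.]),-np.array([np.cos(b),np.sin(b),0]))
rel([.466,.344,.06],RG)
c=np.zeros((560,800,3),np.uint8)
for i,(n,x0,y0,w,h,k,ox,oy) in enumerate((('top',205,104,50,70,6,0,0),('scene',291,165,50,60,6,305,0),('top',95,150,80,75,4,0,425),('scene',295,90,65,80,5,470,365))):
    S=snap(n,f'k{i}.png');im=cv2.cvtColor(S['img'],cv2.COLOR_RGB2BGR)[y0:y0+h,x0:x0+w]
    im=(255*(cv2.resize(im,None,fx=k,fy=k,interpolation=2)/255.)**.5).astype(np.uint8)
    if i>1:
        f=lambda q:tuple(int(v) for v in (proj(S,q)-[x0,y0]+.5)*k)
        for a in(0,.013,.035,.048): cv2.line(im,f(p-R[:,2]*a-R[:,1]*.0425),f(p-R[:,2]*a+R[:,1]*.0425),(255,0,0),1)
        cv2.line(im,f(p),f(p-R[:,2]*.09),(0,255,0),1)
    im=im[:560-oy,:800-ox];c[oy:oy+im.shape[0],ox:ox+im.shape[1]]=im
cv2.imwrite('pics/k.png',c)
```

```text
13.175 [0.46578153 0.34244861 0.19742336] [4.07e-01 4.00e-02 2.70e-02 1.56e+00 1.00e-03 5.44e-01]
row [np.float64(-0.0004), np.float64(0.0017), np.float64(0.1374), np.float64(-0.04), np.float64(-0.15), np.float64(-0.02)]
```

View pics/k.png

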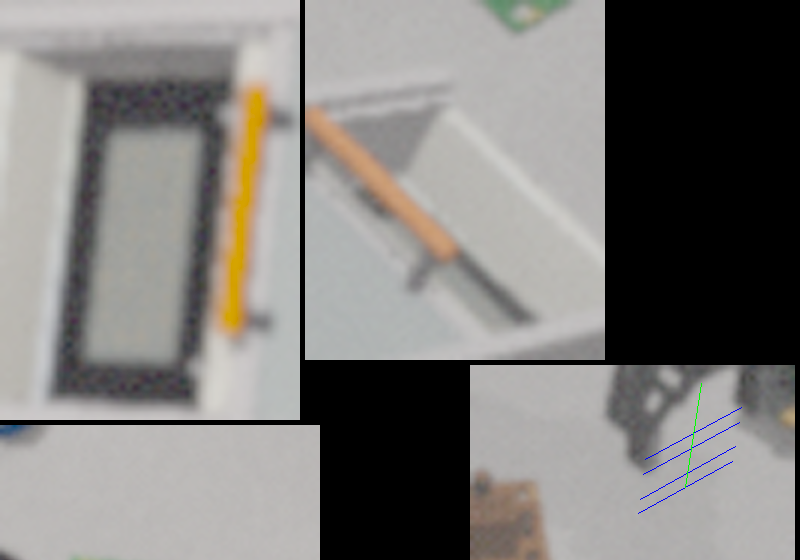

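The scene crop confirms that the finger ends sit about 35 mm short of the reported TCP (left tip at crop (640,460), on the 48 mm-back line). Both pin tips now show in the top view, near px (237,164) and (242,123). I'll go down, grasp-testing at a height that is safe either way.

>>> step_arm([
  [0,0.0017,0.05,0,0,0],
  [0,0.0017,0.1,0,0,0],
  [0,0.0017,0.13,0,0,0],
  [0,0.0017,0.15,0,0,0],
  [0,0.0017,0.162,0,0,0],
  [0,0.0017,0.167,0,0,0],
  [0,0.0017,0.167,0,0,0],
])

```text
time: 14.25
tool_pos: [0.4655, 0.3446, 0.0306]
tcp_rot: [0.068, 0.998, 0.0, -0.001]
force: [0.3, 0.1, 0.7]
grip_width: 0.995
grasp_force: 0.0
```

>>> step_arm([
  [0,0,0,0,0,0],
  [0,0,0,0,0,0],
  [0,0,0,0,0,0],
  [0,0,0,0,0,0],
], gripper=15)

```text
time: 14.75
tool_pos: [0.465, 0.3445, 0.03]
tcp_rot: [0.068, 0.998, -0.0, -0.002]
force: [0.0, 0.0, -1.2]
grip_width: 0.155
grasp_force: 0.0
```

Run:
```python
from g import *
T=snap('top');S=snap('scene')
def orange(s,x,y,w,h):
    m=cv2.inRange(cv2.cvtColor(np.array(s['img']),cv2.COLOR_RGB2HSV),(5,120,70),(22,255,255))[y:y+h,x:x+w]
    n,l,st,ce=cv2.connectedComponentsWithStats(m);i=1+np.argmax(st[1:,4]);print(st[i]);return ce[i]+[x,y]
a=orange(T,225,105,40,65);b=orange(S,287,165,60,60)
M2,e=tri(T,a,S,b);print(a,b,M2,e)
O=M2-.089*dn-.098*dx;print('O',O)
for y in(.06,-.06):
    P=O+.038*dx+y*dy+.02*dn;print('pin',P.round(4),proj(T,P).round(1),proj(S,P).round(1))
s=manip.get_state();print(s['time'],s['tool_pos'],s['grip_width'],s['force'])
```

```text
[ 16  13   9  42 193]
[  4  18  25  25 120]
[244.92746114 138.38860104] [303.225      195.30833333] [0.6187087  0.00736924 0.19479862] 0.0005772619146030404
O [0.62369825 0.04742769 0.06872462]
pin [0.6804 0.0173 0.105 ] [241.5 122.2] [318.7 222.8]
pin [0.5613 0.0321 0.105 ] [236.8 164.7] [293.8 198. ]
14.85 [0.46502705 0.34445057 0.02993368] 0.14665259729103244 [-0.14787676 -0.27253193  0.25461175]
```

The fingers closed past the heat sink's width without touching it, so they really are short. The cameras and pin positions agree to about 1 mm. I'll re-open and go 50 mm deeper, guarded.

>>> step_arm([
  [0,0,0,0,0,0],
  [0,0,0,0,0,0],
  [0,0,0,0,0,0],
  [0,0,0,0,0,0],
  [0,0,0.01,0,0,0],
  [0,0,0.018,0,0,0],
  [0,0,0.024,0,0,0],
  [0,0,0.03,0,0,0],
], gripper=100)

```text
time: 15.85
tool_pos: [0.4648, 0.3444, -0.0007]
tcp_rot: [0.068, 0.998, -0.0, -0.002]
force: [0.4, 0.5, -0.1]
grip_width: 1.001
grasp_force: 0.0
```

>>> step_arm([
  [0,0,0.004,0,0,0],
  [0,0,0.008,0,0,0],
])

```text
time: 16.1
tool_pos: [0.465, 0.3445, -0.0082]
tcp_rot: [0.068, 0.998, -0.0, -0.002]
force: [0.0, 0.1, 0.6]
grip_width: 1.001
grasp_force: 0.0
```

>>> step_arm([
  [0,0,0.004,0,0,0],
  [0,0,0.008,0,0,0],
])

```text
time: 16.35
tool_pos: [0.4649, 0.3445, -0.0163]
tcp_rot: [0.068, 0.998, -0.0, -0.002]
force: [0.1, -1.1, 0.1]
grip_width: 1.003
grasp_force: 0.0
```

>>> step_arm([
  [0,0,0.002,0,0,0],
  [0,0,0.004,0,0,0],
])

```text
time: 16.6
tool_pos: [0.4649, 0.3445, -0.0201]
tcp_rot: [0.068, 0.998, -0.0, -0.002]
force: [-0.5, 0.6, 0.8]
grip_width: 0.998
grasp_force: 0.0
```

>>> step_arm([
  [0,0,0,0,0,0],
  [0,0,0,0,0,0],
  [0,0,0,0,0,0],
  [0,0,0,0,0,0],
  [0,0,0,0,0,0],
], gripper=0)

```text
time: 17.23
tool_pos: [0.4651, 0.3447, -0.0198]
tcp_rot: [0.068, 0.998, 0.0, -0.001]
force: [-0.2, 0.9, 3.0]
grip_width: 0.318
grasp_force: 60.8
```

The heat sink is gripped (27 mm). I'll lift, then compute the hover pose over the pins.

>>> step_arm([
  [0,0,-0.01,0,0,0],
  [0,0,-0.04,0,0,0],
  [0,0,-0.09,0,0,0],
  [0,0,-0.15,0,0,0],
  [0,0,-0.2,0,0,0],
  [0,0,-0.24,0,0,0],
  [0,0,-0.24,0,0,0],
])

```text
time: 18.1
tool_pos: [0.467, 0.345, 0.2235]
tcp_rot: [0.068, 0.998, 0.001, 0.001]
force: [0.7, 0.6, -4.3]
grip_width: 0.316
grasp_force: 60.2
```

```bash
cat >> g.py <<'E'
O=np.array([.6237,.0474,.0687])
b=np.radians(-7.8);RG=mk(np.array([0,0,-1.]),-np.array([np.cos(b),np.sin(b),0]))
c_t=RG.T@(np.array([.4655,.3440,0])-[.4650,.3446,-.0199])
def load(x,y,z): return O+D@[x,y,z]-RL@c_t
E
python3 - <<'E'
from g import *
print(c_t);s=manip.get_state();print(s['time'],s['tool_pos'],s['grip_width'],s['grasp_force'],s['force'])
p1=np.array([.50,.33,.26]);rel(p1,RL)
rel(load(0,0,.15),RL,p1,RL)
E
```

```text
[-0.0005768  -0.00052659 -0.0199    ]
18.1 [0.46702169 0.34496166 0.22348197] 0.31569445045831007 60.193408727645874 [ 0.67436718  0.60168177 -4.29958725]
row [np.float64(-0.0348), np.float64(-0.0103), np.float64(-0.0365), np.float64(23.47), np.float64(-23.66), np.float64(87.0)]
row [np.float64(-0.1334), np.float64(0.1582), np.float64(0.1681), np.float64(0.0), np.float64(0.0), np.float64(0.0)]
```

>>> step_arm([
  [-0.035,-0.01,-0.0365,2.6,-2.6,9.7],
  [-0.035,-0.01,-0.0365,5.2,-5.3,19.3],
  [-0.035,-0.01,-0.0365,7.8,-7.9,29],
  [-0.035,-0.01,-0.0365,10.4,-10.5,38.7],
  [-0.035,-0.01,-0.0365,13,-13.1,48.3],
  [-0.035,-0.01,-0.0365,15.6,-15.8,58],
  [-0.035,-0.01,-0.0365,18.3,-18.4,67.7],
  [-0.035,-0.01,-0.0365,20.9,-21,77.3],
])

```text
time: 19.1
tool_pos: [0.4984, 0.3298, 0.2543]
tcp_rot: [0.668, 0.705, -0.181, 0.155]
force: [0.6, 1.0, -3.8]
grip_width: 0.324
grasp_force: 60.4
```

Run:
```python
from g import *
s=manip.get_state();print(s['time'],s['tool_pos'],s['joint_positions'].round(2),s['grip_width'])
rel(load(0,0,.15),RL)
```

```text
19.1 [0.4983941  0.32979679 0.25426832] [ 0.58  0.59  0.7   1.98 -0.38  2.15] 0.3236175989655656
row [np.float64(-0.1668), np.float64(0.1282), np.float64(0.1622), np.float64(2.15), np.float64(-2.33), np.float64(9.61)]
```

>>> step_arm([
  [-0.02,0.015,0.01,2.15,-2.3,9.6],
  [-0.05,0.04,0.04,2.15,-2.3,9.6],
  [-0.08,0.062,0.07,2.15,-2.3,9.6],
  [-0.11,0.084,0.1,2.15,-2.3,9.6],
  [-0.14,0.107,0.13,2.15,-2.3,9.6],
  [-0.16,0.122,0.155,2.15,-2.3,9.6],
  [-0.167,0.128,0.162,2.15,-2.3,9.6],
  [-0.167,0.128,0.162,2.15,-2.3,9.6],
])

```text
time: 20.1
tool_pos: [0.6333, 0.1129, 0.1814]
tcp_rot: [0.723, 0.641, -0.193, 0.17]
force: [0.3, 0.8, -3.5]
grip_width: 0.32
grasp_force: 60.2
```

```bash
cat > v.py <<'E'
from g import *
s=manip.get_state();p=s['tool_pos'];R=Ro.from_quat(s['tcp_rot']).as_matrix();print(s['time'],p,s['grip_width'],D.T@s['force'])
Bc=p+R@c_t;RB=np.c_[-R[:,0],R[:,1],-R[:,2]]
print('deck xyz',(D.T@(Bc-O)*1e3).round(1),'rot',np.degrees(Ro.from_matrix(D.T@RB).as_rotvec()).round(2))
z=float(dn@(Bc-O))
for n in('top','scene'):
    S=snap(n,f'v_{n}.png');hsv=cv2.cvtColor(S['img'],cv2.COLOR_RGB2HSV)
    m=cv2.inRange(hsv,(40,70,25),(90,255,255));c0=proj(S,Bc);k=np.zeros_like(m);x,y=c0.astype(int);k[max(y-45,0):y+45,max(x-45,0):x+45]=255
    m=cv2.morphologyEx(m&k,cv2.MORPH_CLOSE,np.ones((5,5)))
    c=max(cv2.findContours(m,0,1)[0],key=cv2.contourArea);q=cv2.approxPolyDP(cv2.convexHull(c),4,True)[:,0].astype(float)
    def onb(uv):
        o,d=ray(S,uv);t=(RB[:,2]@(Bc+RB[:,2]*.004-o))/(RB[:,2]@d);return RB.T@(o+t*d-Bc)*1e3
    H=np.array([onb(a) for a in cv2.convexHull(c)[:,0].astype(float)])
    print(n,'hull ext in board frame',H.min(0).round(1),H.max(0).round(1));print(np.array([onb(a) for a in q]).round(1).tolist())
    for nm,a in(('far',(38,60)),('near',(38,-60))):
        print(nm,'hole px',proj(S,Bc+RB@np.array([a[0],a[1],4])/1e3).round(1))
E
python3 v.py
```

```text
20.1 [0.63328532 0.1128605  0.18141588] 0.319674804080062 [-2.45128486  0.18295917 -2.67703065]
deck xyz [ -0.3   0.9 150.6] rot [0.02 0.19 0.27]
top hull ext in board frame [-49.3 -73.6   4. ] [57.6 74.   4. ]
[[46.6, 72.3, 4.0], [56.2, -69.6, 4.0], [-45.2, -72.2, 4.0], [-33.9, 57.2, 4.0]]
far hole px [213.7 108.9]
near hole px [208.5 156. ]
scene hull ext in board frame [-48.6 -71.5   4. ] [53.  76.5  4. ]
[[43.2, -71.5, 4.0], [-40.6, -56.1, 4.0], [-43.0, 75.8, 4.0], [51.2, 72.6, 4.0]]
far hole px [339.7 188.8]
near hole px [312.6 164.1]
```

```bash
cat >> v.py <<'E'
    pts=np.array([onb(a) for a in c[:,0].astype(float)]) if len(c)>20 else H
    c=max(cv2.findContours(m,0,cv2.CHAIN_APPROX_NONE)[0],key=cv2.contourArea);P=np.array([onb(a) for a in c[:,0].astype(float)])
    for nm,sel,i in(('x+',(P[:,0]>30)&(abs(P[:,1])<65),0),('y+',(P[:,1]>60)&(abs(P[:,0])<40),1),('y-',(P[:,1]<-60)&(abs(P[:,0])<40),1)):
        if sel.sum()>5:
            v=P[sel];f=np.polyfit(v[:,1-i],v[:,i],1);r=v[:,i]-np.polyval(f,v[:,1-i]);g=abs(r-np.median(r))<2;f=np.polyfit(v[g,1-i],v[g,i],1);print('  edge',nm,f.round(3),g.sum(),sel.sum())
cc=np.zeros((600,800,3),np.uint8)
for i,n in enumerate(('top','scene')):
    im=cv2.imread(f'pics/v_{n}.png');x,y=proj(snap(n),Bc).astype(int);im=im[y-36:y+39,x-25:x+25]
    cc[:,i*400:i*400+400]=(255*(cv2.resize(im,None,fx=8,fy=8,interpolation=2)/255.)**.6)
cv2.imwrite('pics/v.png',cc)
E
python3 v.py
```

```text
20.2 [0.63350126 0.1141621  0.1827072 ] 0.3205705478529247 [-1.74019296 -0.49513872 -2.75998341]
deck xyz [ -0.8   0.9 152.4] rot [0.16 0.23 0.31]
top hull ext in board frame [-48.6 -73.4   4. ] [60.9 74.9  4. ]
[[48.5, 71.7, 4.0], [60.9, -47.3, 4.0], [48.7, -70.1, 4.0], [-46.7, -72.4, 4.0], [-35.1, 56.8, 4.0]]
far hole px [213.1 108.7]
near hole px [207.9 155.9]
  edge x+ [-7.0000e-03  5.0124e+01] 43 56
  edge y+ [ 0.158 68.96 ] 9 17
  edge y- [-1.3000e-02 -7.2008e+01] 37 41
scene hull ext in board frame [-44.8 -72.2   4. ] [54.5 77.5  4. ]
[[46.6, -69.7, 4.0], [-27.0, -50.1, 4.0], [-43.5, 73.7, 4.0], [51.3, 75.0, 4.0]]
far hole px [340.1 188.2]
near hole px [312.9 163.7]
  edge x+ [-6.0000e-03  5.1527e+01] 22 36
  edge y+ [-2.0000e-03  7.4538e+01] 8 25
  edge y- [ -0.12  -69.214] 6 9
```

View pics/v.png

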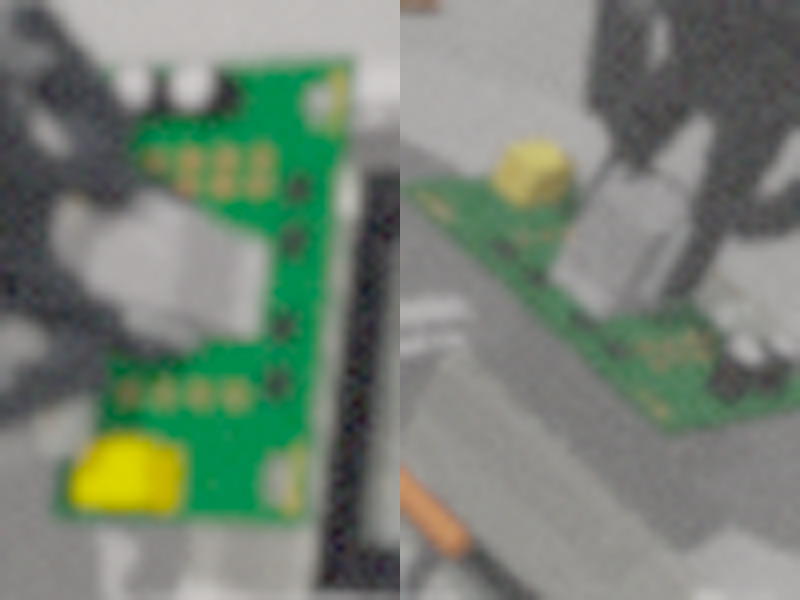

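The board hangs square in the gripper. In the top crop the far hole is at about (322,102) and the near one at (280,478). I'll compare those with the predicted hole pixels.

Run:
```python
from g import *
im=cv2.imread('pics/v_top.png');T=snap('top')
s=manip.get_state();p=s['tool_pos'];R=Ro.from_quat(s['tcp_rot']).as_matrix();print(p)
Bc=p+R@c_t;RB=np.c_[-R[:,0],R[:,1],-R[:,2]];print('origin',proj(T,Bc).astype(int)-[25,36])
for a in(60,-60):
    h=proj(T,Bc+RB@[.038,a/1e3,.004]);x,y=h.round().astype(int)
    w=im[y-4:y+5,x-4:x+5].astype(int);sat=w.max(2)-w.min(2);wt=np.clip(70-sat,0,None);wt[:,7:]=0
    yy,xx=np.mgrid[y-4:y+5,x-4:x+5];c=np.array([(wt*xx).sum(),(wt*yy).sum()])/wt.sum();print('pred',h.round(2),'seen',c.round(2));print(sat)
    for t,q in(('pred',h),('seen',c)):
        o,d=ray(T,q);P=Bc+RB@[0,0,.003];k=(RB[:,2]@(P-o))/(RB[:,2]@d);print(t,(RB.T@(o+k*d-Bc)*1e3).round(1))
rel(load(0,0,.05),RL)
```

```text
[0.63393171 0.11400059 0.18322129]
origin [174  96]
pred [213.1  108.53] seen [213.48 108.36]
[[95 89 97 93 85 61 59 63 41]
 [94 97 91 65 43 37 54 69 37]
 [94 94 80 37 19 20 38 63 36]
 [97 96 67 28 11 15 35 54 33]
 [95 96 67 30 13 18 41 57 33]
 [94 97 77 40 25 32 56 56 29]
 [96 95 92 61 46 46 62 53 25]
 [93 95 96 85 72 64 61 53 26]
 [94 95 94 97 96 92 77 65 31]]
pred [37.3 60.3  3. ]
seen [38.4 60.7  3. ]
pred [208.   155.73] seen [208.25 155.67]
[[97 96 94 72 54 47 59 60 40]
 [98 96 88 45 23 30 50 60 36]
 [96 98 69 31 19 25 47 55 36]
 [96 96 64 26 14 22 46 55 31]
 [95 93 57 23 12 26 48 58 28]
 [93 93 57 26 16 34 59 58 25]
 [95 96 67 35 27 39 64 54 26]
 [95 94 76 60 45 52 65 50 25]
 [72 71 75 74 65 54 50 43 24]]
pred [ 37.3 -59.8   3. ]
seen [ 38.  -59.7   3. ]
row [np.float64(-0.0009), np.float64(-0.0018), np.float64(0.1027), np.float64(0.22), np.float64(-0.23), np.float64(0.29)]
```

Holes and prediction agree within 1 mm. Down to just above the pins, then let it settle.

>>> step_arm([
  [-0.001,-0.002,0.03,0.2,-0.2,0.3],
  [-0.001,-0.002,0.06,0.2,-0.2,0.3],
  [-0.001,-0.002,0.085,0.2,-0.2,0.3],
  [-0.001,-0.002,0.1,0.2,-0.2,0.3],
  [-0.001,-0.002,0.11,0.2,-0.2,0.3],
  [-0.001,-0.002,0.115,0.2,-0.2,0.3],
  [-0.001,-0.002,0.115,0.2,-0.2,0.3],
  [-0.001,-0.002,0.115,0.2,-0.2,0.3],
])

```text
time: 21.45
tool_pos: [0.6256, 0.0561, 0.0843]
tcp_rot: [0.724, 0.639, -0.194, 0.171]
force: [0.6, 0.3, -5.5]
grip_width: 0.317
grasp_force: 60.4
```

```bash
cat > w.py <<'E'
from g import *
s=manip.get_state();p=s['tool_pos'];R=Ro.from_quat(s['tcp_rot']).as_matrix();print(s['time'],p,s['grip_width'],'Fdeck',(D.T@s['force']).round(1),'m',s['moment'].round(2))
Bc=p+R@c_t;RB=np.c_[-R[:,0],R[:,1],-R[:,2]]
print('deck xyz',(D.T@(Bc-O)*1e3).round(1),'rot',np.degrees(Ro.from_matrix(D.T@RB).as_rotvec()).round(2))
rel(load(-.0003,0,.02),RL)
E
python3 w.py
```

```text
21.45 [0.62561006 0.0560923  0.08427468] 0.3165488414756676 Fdeck [-3.1  0.6 -4.5] m [ 0.81 -0.17  0.01]
deck xyz [ 0.7  0.3 37.8] rot [ 0.02  0.03 -0.07]
row [np.float64(0.001), np.float64(-0.0003), np.float64(0.0178), np.float64(0.02), np.float64(-0.03), np.float64(-0.07)]
```

>>> step_arm([
  [0.0012,-0.0005,0.004,0,0,0],
  [0.0012,-0.0005,0.008,0,0,0],
  [0.0012,-0.0005,0.012,0,0,0],
  [0.0012,-0.0005,0.016,0,0,0],
])

```text
time: 21.95
tool_pos: [0.6237, 0.0487, 0.0688]
tcp_rot: [0.724, 0.639, -0.194, 0.171]
force: [-0.3, -0.6, -3.0]
grip_width: 0.318
grasp_force: 60.4
```

>>> step_arm([
  [0,0,0.002,0,0,0],
  [0,0,0.003,0,0,0],
  [0,0,0.004,0,0,0],
])

```text
time: 22.32
tool_pos: [0.6237, 0.0469, 0.0658]
tcp_rot: [0.724, 0.639, -0.194, 0.171]
force: [0.0, -0.3, -2.3]
grip_width: 0.317
grasp_force: 60.4
```

```bash
python3 w.py
```

```text
22.325 [0.62365964 0.0469188  0.06580732] 0.31724663942936027 Fdeck [-0.9  0.  -2.1] m [ 0.73 -0.06  0.02]
deck xyz [-0.4 -0.5 17.2] rot [-0.02  0.01 -0.06]
row [np.float64(-0.0002), np.float64(0.0005), np.float64(-0.0028), np.float64(-0.02), np.float64(-0.01), np.float64(-0.06)]
```

>>> step_arm([
  [0,0,0.001,0,0,0],
  [0,0,0.002,0,0,0],
  [0,0,0.003,0,0,0],
])

```text
time: 22.7
tool_pos: [0.6236, 0.0452, 0.0637]
tcp_rot: [0.724, 0.639, -0.194, 0.172]
force: [-1.6, 0.5, 2.2]
grip_width: 0.319
grasp_force: 61.1
```

>>> step_arm([
  [0,0,0.001,0,0,0],
  [0,0,0.002,0,0,0],
  [0,0,0.002,0,0,0],
])

```text
time: 23.08
tool_pos: [0.6232, 0.0437, 0.0617]
tcp_rot: [0.724, 0.639, -0.195, 0.172]
force: [-3.0, -4.3, 5.8]
grip_width: 0.316
grasp_force: 61.1
```

```bash
python3 w.py
```

```text
23.075 [0.62320961 0.04369341 0.0617141 ] 0.316279010669057 Fdeck [ 6.9 -2.4  2.7] m [-1.19  0.51 -0.33]
deck xyz [ 0.3 -0.5 12. ] rot [-0.04 -0.07 -0.08]
row [np.float64(0.0006), np.float64(0.0005), np.float64(-0.008), np.float64(-0.04), np.float64(0.07), np.float64(-0.08)]
```

Contact on the taper: the pins push the board up-slope with about 8 N, so I'll shift 1 mm up-slope and slightly -y.

>>> step_arm([
  [-0.0005,-0.0002,0,0,0,0],
  [-0.001,-0.0004,0,0,0,0],
  [-0.001,-0.0004,0.001,0,0,0],
])

```text
time: 23.45
tool_pos: [0.6227, 0.0432, 0.0609]
tcp_rot: [0.724, 0.639, -0.194, 0.171]
force: [-1.3, -3.5, 2.7]
grip_width: 0.316
grasp_force: 60.9
```

```bash
python3 w.py
```

```text
23.45 [0.62272891 0.04317682 0.06091062] 0.31553789897961987 Fdeck [ 4.5 -0.9  0.5] m [-0.59  0.17 -0.08]
deck xyz [ 0.4 -1.  11. ] rot [-0.03  0.02 -0.06]
row [np.float64(0.0007), np.float64(0.001), np.float64(-0.009), np.float64(-0.03), np.float64(-0.02), np.float64(-0.06)]
```

>>> step_arm([
  [-0.0005,0,0,0,0,0],
  [-0.0006,-0.0001,0.001,0,0,0],
  [-0.0006,-0.0001,0.002,0,0,0],
])

```text
time: 23.82
tool_pos: [0.6222, 0.0419, 0.059]
tcp_rot: [0.724, 0.639, -0.194, 0.171]
force: [0.1, -0.8, -1.5]
grip_width: 0.317
grasp_force: 60.7
```

>>> step_arm([
  [0,0,0.001,0,0,0],
  [0,0,0.002,0,0,0],
  [0,0,0.002,0,0,0],
])

```text
time: 24.2
tool_pos: [0.6221, 0.0408, 0.0574]
tcp_rot: [0.724, 0.639, -0.194, 0.171]
force: [-0.4, -0.8, -3.6]
grip_width: 0.315
grasp_force: 60.6
```

```bash
python3 w.py
```

```text
24.2 [0.62208935 0.04080696 0.05742384] 0.3151927176760439 Fdeck [-1.  -0.3 -3.6] m [ 0.78 -0.16  0.04]
deck xyz [ 0.8 -1.3  6.8] rot [-0.06  0.03 -0.04]
row [np.float64(0.0011), np.float64(0.0013), np.float64(-0.0132), np.float64(-0.06), np.float64(-0.03), np.float64(-0.04)]
```

It slides freely on the pins now, so I'll keep lowering gently.

>>> step_arm([
  [0,0,0.001,0,0,0],
  [0,0,0.002,0,0,0],
  [0,0,0.003,0,0,0],
  [0,0,0.004,0,0,0],
])

```text
time: 24.7
tool_pos: [0.622, 0.0387, 0.0542]
tcp_rot: [0.724, 0.639, -0.194, 0.171]
force: [0.4, -0.3, -4.5]
grip_width: 0.313
grasp_force: 60.5
```

>>> step_arm([
  [0,0,0.001,0,0,0],
  [0,0,0.0015,0,0,0],
  [0,0,0.0015,0,0,0],
])

```text
time: 25.08
tool_pos: [0.6219, 0.0379, 0.053]
tcp_rot: [0.724, 0.639, -0.194, 0.171]
force: [-0.4, 0.8, -4.0]
grip_width: 0.318
grasp_force: 60.5
```

```bash
python3 w.py
```

```text
25.075 [0.6219076  0.03792478 0.05300864] 0.31846589458988184 Fdeck [-2.7 -0.5 -3.1] m [ 0.92 -0.12  0.  ]
deck xyz [ 1.1 -1.1  1.5] rot [-0.04  0.01 -0.06]
row [np.float64(0.0014), np.float64(0.0011), np.float64(-0.0185), np.float64(-0.04), np.float64(-0.01), np.float64(-0.06)]
```

>>> step_arm([
  [0,0,0.0007,0,0,0],
  [0,0,0.0014,0,0,0],
  [0,0,0.0014,0,0,0],
])

```text
time: 25.45
tool_pos: [0.622, 0.0377, 0.0528]
tcp_rot: [0.724, 0.639, -0.194, 0.171]
force: [-2.2, 3.2, 4.3]
grip_width: 0.32
grasp_force: 61.6
```

>>> step_arm([
  [0,0,0.0007,0,0,0],
  [0,0,0.0014,0,0,0],
  [0,0,0.0014,0,0,0],
])

```text
time: 25.82
tool_pos: [0.6221, 0.0377, 0.0527]
tcp_rot: [0.724, 0.639, -0.193, 0.171]
force: [-7.1, 9.8, 13.5]
grip_width: 0.323
grasp_force: 62.9
```

```bash
python3 w.py
```

```text
25.825 [0.62206229 0.03768662 0.05274085] 0.32265371134122905 Fdeck [-0.9 -8.3 16.2] m [ 1.11  1.68 -1.08]
deck xyz [ 1.1 -1.   1.2] rot [ 0.06  0.07 -0.03]
row [np.float64(0.0014), np.float64(0.001), np.float64(-0.0188), np.float64(0.06), np.float64(-0.07), np.float64(-0.03)]
```

Seated: the normal force rises to 16 N with no further motion. I'll back off the preload, release and retreat along the normal.

>>> step_arm([
  [0,0,-0.001,0,0,0],
  [0,0,-0.0018,0,0,0],
  [0,0,-0.0018,0,0,0],
])

```text
time: 26.2
tool_pos: [0.622, 0.0377, 0.0528]
tcp_rot: [0.724, 0.639, -0.194, 0.171]
force: [-3.9, 4.8, 4.9]
grip_width: 0.318
grasp_force: 61.9
```

>>> step_arm([
  [0,0,0,0,0,0],
  [0,0,0,0,0,0],
  [0,0,0,0,0,0],
  [0,0,0,0,0,0],
  [0,0,-0.01,0,0,0],
  [0,0,-0.03,0,0,0],
  [0,0,-0.07,0,0,0],
  [0,0,-0.12,0,0,0],
], gripper=100)

```text
time: 27.2
tool_pos: [0.6289, 0.0974, 0.1572]
tcp_rot: [0.724, 0.639, -0.194, 0.171]
force: [1.3, 0.0, 1.2]
grip_width: 1.002
grasp_force: 0.0
```

>>> step_arm([
  [0,0,-0.03,0,0,0],
  [0.03,0,-0.06,0,0,0],
  [0.08,0,-0.07,0,0,0],
  [0.13,0,-0.07,0,0,0],
  [0.15,0,-0.07,0,0,0],
  [0.15,0,-0.07,0,0,0],
])

```text
time: 27.95
tool_pos: [0.6493, 0.2619, 0.1402]
tcp_rot: [0.724, 0.64, -0.195, 0.171]
force: [-0.1, -0.7, 0.4]
grip_width: 0.998
grasp_force: 0.0
```

```bash
cat > chk.py <<'E'
from g import *
print(manip.get_state()['time'],manip.get_state()['tool_pos'])
RBc=D
for n in('top','scene'):
    S=snap(n,f'chk_{n}.png');m=cv2.inRange(cv2.cvtColor(S['img'],cv2.COLOR_RGB2HSV),(40,70,25),(90,255,255));k=np.zeros_like(m);x,y=proj(S,O).astype(int);k[y-45:y+45,x-45:x+45]=255;m=cv2.morphologyEx(m&k,cv2.MORPH_CLOSE,np.ones((5,5)))
    c=max(cv2.findContours(m,0,cv2.CHAIN_APPROX_NONE)[0],key=cv2.contourArea)
    P=[]
    for a in c[:,0].astype(float):
        o,d=ray(S,a);P.append(D.T@(o+d*((.004-dn@(o-O))/(dn@d))-O)*1e3)
    P=np.array(P);print(n,len(P),P.min(0).round(1),P.max(0).round(1))
    for nm,sel,i in(('x+',(P[:,0]>15)&(abs(P[:,1])<60),0),('x-',(P[:,0]<-38)&(abs(P[:,1])<60),0),('y+',(P[:,1]>60)&(abs(P[:,0])<35),1),('y-',(P[:,1]<-60)&(abs(P[:,0])<35),1)):
        if sel.sum()>6:
            v=P[sel];r=v[:,i]-np.median(v[:,i]);g=abs(r)<4;print('  edge',nm,np.polyfit(v[g,1-i],v[g,i],1).round(3),g.sum())
E
python3 chk.py
```

```text
27.95 [0.64929134 0.2618881  0.14020742]
top 192 [-50.6 -74.8   4. ] [32.2 78.1  4. ]
  edge x+ [1.3000e-02 2.9333e+01] 53
  edge y+ [-2.2000e-02  7.6713e+01] 19
  edge y- [ 5.4000e-02 -7.4044e+01] 19
scene 13 [-32.8  14.9   4. ] [-15.8  34.5   4. ]
```

The board lies flat where expected (x- edge at -50 mm, y from -74 to 77 mm). Now the cover: rotate clear of the tester first, then go to the known bar pose.

Run:
```python
from g import *
p1=np.array([.62,.24,.33]);rel(p1,RC)
ps=np.array([.6152,-.0168,.1540]);rel(ps+dn*.15,RC,p1,RC)
```

```text
row [np.float64(-0.1143), np.float64(-0.0273), np.float64(-0.1504), np.float64(0.02), np.float64(-0.01), np.float64(-90.08)]
row [np.float64(-0.027), np.float64(-0.1332), np.float64(0.1301), np.float64(0.0), np.float64(0.0), np.float64(0.0)]
```

>>> step_arm([
  [-0.01,-0.027,-0.06,0,0,-10],
  [-0.03,-0.027,-0.12,0,0,-20],
  [-0.06,-0.027,-0.15,0,0,-30],
  [-0.1,-0.027,-0.15,0,0,-40],
  [-0.114,-0.027,-0.15,0,0,-50],
  [-0.114,-0.027,-0.15,0,0,-60],
  [-0.114,-0.027,-0.15,0,0,-70],
  [-0.114,-0.027,-0.15,0,0,-80],
])

```text
time: 29.05
tool_pos: [0.6213, 0.2284, 0.3089]
tcp_rot: [0.138, 0.959, -0.247, 0.024]
force: [1.2, 0.1, -0.5]
grip_width: 1.001
grasp_force: 0.0
```

Run:
```python
from g import *
s=manip.get_state();print(s['time'],s['joint_positions'].round(2))
rel(np.array([.6152,-.0168,.1540])+dn*.15,RC)
```

```text
29.05 [ 0.38  0.83  1.15  2.11 -0.45  0.72]
row [np.float64(-0.0433), np.float64(-0.1309), np.float64(0.1039), np.float64(1.52), np.float64(2.06), np.float64(-9.87)]
```

>>> step_arm([
  [-0.01,-0.03,0.022,1.5,2,-9.9],
  [-0.02,-0.06,0.045,1.5,2,-9.9],
  [-0.03,-0.09,0.07,1.5,2,-9.9],
  [-0.04,-0.12,0.095,1.5,2,-9.9],
  [-0.0433,-0.131,0.104,1.5,2.05,-9.9],
  [-0.0433,-0.131,0.104,1.5,2.05,-9.9],
  [-0.0433,-0.131,0.104,1.5,2.05,-9.9],
])

```text
time: 29.92
tool_pos: [0.6238, 0.0598, 0.2825]
tcp_rot: [0.061, 0.964, -0.258, -0.016]
force: [0.2, -0.1, -0.3]
grip_width: 0.997
grasp_force: 0.0
```

Run:
```python
from g import *
s=manip.get_state();print(s['time'],s['joint_positions'].round(2))
rel(np.array([.6152,-.0168,.1540]),RC)
```

```text
29.925 [ 0.15  0.46  0.59  1.85 -0.5   0.31]
row [np.float64(-0.001), np.float64(-0.0025), np.float64(0.1498), np.float64(0.0), np.float64(-0.01), np.float64(-0.16)]
```

>>> step_arm([
  [-0.001,-0.002,0.04,0,0,-0.16],
  [-0.001,-0.002,0.08,0,0,-0.16],
  [-0.001,-0.002,0.11,0,0,-0.16],
  [-0.001,-0.002,0.13,0,0,-0.16],
  [-0.001,-0.002,0.142,0,0,-0.16],
  [-0.001,-0.002,0.149,0,0,-0.16],
  [-0.001,-0.002,0.149,0,0,-0.16],
])

```text
time: 30.8
tool_pos: [0.6153, -0.0165, 0.154]
tcp_rot: [0.06, 0.964, -0.258, -0.017]
force: [-0.6, -0.0, 0.4]
grip_width: 0.996
grasp_force: 0.0
```

>>> step_arm([
  [0,0,0,0,0,0],
  [0,0,0,0,0,0],
  [0,0,0,0,0,0],
  [0,0,0,0,0,0],
  [0,0,0,0,0,0],
  [0,0,0,0,0,0],
], gripper=0)

```text
time: 31.55
tool_pos: [0.6152, -0.0167, 0.1541]
tcp_rot: [0.06, 0.964, -0.258, -0.016]
force: [-0.4, 1.3, 3.8]
grip_width: 0.117
grasp_force: 58.5
```

>>> step_arm([
  [0,0.004,0,0,0,0],
  [0,0.01,0,0,0,0],
  [0,0.018,0,0,0,0],
  [0,0.026,0,0,0,0],
  [0,0.034,0,0,0,0],
  [0,0.042,0,0,0,0],
  [0,0.048,0,0,0,0],
  [0,0.05,0,0,0,0],
])

```text
time: 32.55
tool_pos: [0.6208, 0.0268, 0.1287]
tcp_rot: [0.06, 0.964, -0.259, -0.016]
force: [0.3, -1.2, 5.1]
grip_width: 0.12
grasp_force: 59.1
```

```bash
cat > cv.py <<'E'
from g import *
s=manip.get_state();p=s['tool_pos'];print(s['time'],p,s['grip_width'],'Fdeck',(D.T@s['force']).round(1),s['joint_positions'].round(2))
print('travel deck mm',(D.T@(p-[.6152,-.0168,.1540])*1e3).round(1))
rel(np.array([.6152,-.0168,.1540])-.150*dx,RC)
E
python3 cv.py
```

```text
32.55 [0.62077058 0.02676368 0.12874902] 0.11964472527783415 Fdeck [3.5 0.5 3.9] [ 0.1   0.38  0.2   1.52 -0.51  0.25]
travel deck mm [-50.7   0.1   0.1]
row [np.float64(0.0001), np.float64(0.0993), np.float64(0.0), np.float64(-0.03), np.float64(-0.02), np.float64(0.02)]
```

The cover is moving smoothly at 3.5 N, so I'll continue.

>>> step_arm([
  [0,0.008,0,0,0,0],
  [0,0.02,0,0,0,0],
  [0,0.032,0,0,0,0],
  [0,0.044,0,0,0,0],
  [0,0.056,0,0,0,0],
  [0,0.068,0,0,0,0],
  [0,0.078,0,0,0,0],
  [0,0.084,0,0,0,0],
])

```text
time: 33.55
tool_pos: [0.6301, 0.0992, 0.0866]
tcp_rot: [0.06, 0.964, -0.259, -0.016]
force: [2.1, -1.8, 4.6]
grip_width: 0.115
grasp_force: 59.2
```

```bash
python3 cv.py
```

```text
33.55 [0.63007019 0.09917771 0.08660064] 0.11458708766171043 Fdeck [3.6 2.4 3.2] [ 0.2   0.52  0.31  1.53 -0.49  0.37]
travel deck mm [-1.35e+02  4.00e-01  1.00e-01]
row [np.float64(0.0004), np.float64(0.015), np.float64(0.0001), np.float64(-0.03), np.float64(0.02), np.float64(-0.01)]
```

>>> step_arm([
  [0,0.004,0,0,0,0],
  [0,0.009,0,0,0,0],
  [0,0.014,0,0,0,0],
  [0,0.018,0,0,0,0],
  [0,0.02,0,0,0,0],
  [0,0.022,0,0,0,0],
  [0,0.022,0,0,0,0],
])

```text
time: 34.42
tool_pos: [0.6325, 0.1179, 0.0757]
tcp_rot: [0.06, 0.964, -0.258, -0.016]
force: [2.9, 1.0, 4.3]
grip_width: 0.115
grasp_force: 59.1
```

>>> step_arm([
  [0,0.001,0,0,0,0],
  [0,0.002,0,0,0,0],
  [0,0.003,0,0,0,0],
  [0,0.0045,0,0,0,0],
])

```text
time: 34.92
tool_pos: [0.6328, 0.1206, 0.0742]
tcp_rot: [0.06, 0.964, -0.259, -0.016]
force: [1.0, -7.6, 9.4]
grip_width: 0.111
grasp_force: 59.2
```

```bash
python3 cv.py
```

```text
34.925 [0.63282424 0.12058912 0.07417248] 0.1110484220712191 Fdeck [11.2  1.9  4.4] [ 0.23  0.57  0.35  1.54 -0.49  0.41]
travel deck mm [-1.599e+02  5.000e-01  1.000e-01]
row [np.float64(0.0005), np.float64(-0.0099), np.float64(0.0001), np.float64(-0.11), np.float64(0.01), np.float64(-0.04)]
```

It has travelled 159.9 mm with the force rising at the lower stop. One more small push to confirm, then ease off and release.

>>> step_arm([
  [0,0.001,0,0,0,0],
  [0,0.0015,0,0,0,0],
  [0,0.0015,0,0,0,0],
])

```text
time: 35.3
tool_pos: [0.6328, 0.1205, 0.0742]
tcp_rot: [0.06, 0.963, -0.26, -0.016]
force: [-1.1, -9.9, 11.7]
grip_width: 0.115
grasp_force: 59.3
```

>>> step_arm([
  [0,-0.002,0,0,0,0],
  [0,-0.0025,0,0,0,0],
  [0,-0.0025,0,0,0,0],
])

```text
time: 35.67
tool_pos: [0.6328, 0.1206, 0.0742]
tcp_rot: [0.06, 0.964, -0.258, -0.016]
force: [5.4, 1.0, 4.5]
grip_width: 0.116
grasp_force: 59.4
```

```bash
python3 cv.py
```

```text
35.675 [0.63277675 0.12056995 0.07417673] 0.11561938445438848 Fdeck [0.8 5.2 4.7] [ 0.23  0.57  0.35  1.54 -0.49  0.4 ]
travel deck mm [-1.598e+02  5.000e-01  1.000e-01]
row [np.float64(0.0005), np.float64(-0.0099), np.float64(0.0001), np.float64(0.0), np.float64(0.01), np.float64(-0.03)]
```

>>> step_arm([
  [0,0,0,0,0,0],
  [0,0,0,0,0,0],
  [0,0,0,0,0,0],
  [0,0,0,0,0,0],
  [0,0,0,0,0,0],
  [0,0,-0.02,0,0,0],
  [0,0,-0.06,0,0,0],
  [0,0,-0.1,0,0,0],
], gripper=100)

```text
time: 36.67
tool_pos: [0.6383, 0.1702, 0.1616]
tcp_rot: [0.06, 0.964, -0.259, -0.017]
force: [0.1, 0.4, -0.0]
grip_width: 1.001
grasp_force: 0.0
```

>>> step_arm([
  [0,0.01,-0.04,0,0,0],
  [0,0.03,-0.07,0,0,0],
  [0,0.06,-0.08,0,0,0],
  [0,0.1,-0.08,0,0,0],
  [0,0.1,-0.08,0,0,0],
  [0,0.1,-0.08,0,0,0],
])

```text
time: 37.42
tool_pos: [0.6424, 0.2853, 0.1751]
tcp_rot: [0.058, 0.965, -0.254, -0.008]
force: [-0.5, -0.5, 0.3]
grip_width: 0.998
grasp_force: 0.0
```

Run:
```python
from g import *
print(manip.get_state()['time'],manip.get_state()['tool_pos'],manip.get_state()['force'])
H=O+D@[-.062,0,.089]
for n in('top','scene'):
    S=snap(n);x,y=proj(S,H).astype(int)
    m=cv2.inRange(cv2.cvtColor(S['img'],cv2.COLOR_RGB2HSV),(5,120,70),(22,255,255))[y-28:y+29,x-28:x+29]
    k,l,st,ce=cv2.connectedComponentsWithStats(m);i=1+np.argmax(st[1:,4]);print(n,'bar pred',proj(S,H).round(1),'seen',(ce[i]+[x-28,y-28]).round(1),st[i])
    g=cv2.inRange(cv2.cvtColor(S['img'],cv2.COLOR_RGB2HSV),(40,50,25),(90,255,255));x,y=proj(S,O).astype(int);g=g[y-35:y+36,x-35:x+36];print('green bbox',cv2.boundingRect(g),(g>0).sum(),x-35,y-35)
T=snap('top')
print('board corners px',[proj(T,O+D@[a,b,.004]).round(0).tolist() for a in(-.05,.05) for b in(-.075,.075)])
```

```text
37.425 [0.64235279 0.28533911 0.17514736] [-0.52868611 -0.47183795  0.28859445]
top bar pred [195.6 138.1] seen [195.7 138.3] [ 25   9   9  39 168]
green bbox (18, 10, 25, 52) 352 196 109
scene bar pred [335.3 189.5] seen [335.6 189.5] [17 18 24 22 84]
green bbox (0, 0, 0, 0) 0 275 178
board corners px [[214.0, 170.0], [220.0, 119.0], [243.0, 171.0], [249.0, 118.0]]
```

The bar sits within 0.3 px of its shut position, and the board shows flat under the clear cover. I'm handing the job in.

```bash
python3 -c "
from cell import manip
print(manip.job_done())"
```

```text
the job is handed in; nothing more can be done
None
```

The green board hangs on both guide pins and lies flat on the deck with its connector downhill. The cover is fully shut and released, and the job was handed in at about 37 s of the allowed 69 s; no verdict came back.

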